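Fit the damper's bearing flange over its bent rod

TASK

Three bearing flanges stand on the bench. Take the one whose bolt holes match the studs on the damper's stud plate, thread it over the free end of the bent damper rod, ease it along the rod and round the bend, push it over the studs until it sits flush against the plate, and let go. Leave the other two flanges standing where they are.

Things in the scene. Friction and masses are not known exactly. Their poses are not given: they have to be found in the camera images.
- flange_tri_c (a point): centre of the bore of a loose plain aluminium flange, 130 g: 54 mm wide (its y), 64 high (z), 16 thick (x), standing upright on its lower edge, 32 mm below this point. A 16 mm bore runs through along x. This one has three 10 mm bolt holes: one 19 mm above the bore's centre, two 17 mm below it at y +17 and -17. Both faces are alike
- flange_two_c (a point): centre of the bore of a loose flange of the same size, material, bore and stance as flange_tri, but with two 10 mm bolt holes, left and right of the bore (y +17 and -17 mm, z 0)
- flange_four_c (a point): centre of the bore of a loose flange of the same size, material, bore and stance as flange_tri, but with four 10 mm bolt holes, near the corners (y +17 and -17, z +19 and -19 mm)
- damper: low galvanised duct section fixed to the bench, with a stud plate and a fixed bent rod on its side. Origin on the bench right under the centre of the stud plate's front face, which looks to the damper's -y; z up. The duct lies at y +50 to +250 mm, x -120 to +200 mm, and is 140 mm high (154 at its end frames)
- seat (a point): where the flange's bore centre is when flush on the stud plate: x 0, y -8, z 110 mm in the damper's frame. The steel plate (44 wide, 54 high, narrower than a flange; front at y 0, 8 thick) sits on a 34 mm round neck from the duct. Three 6 mm round-ended studs stand 20 mm out of it to -y: at x 0, z 129 and at x +17 and -17, z 93 mm. The rod comes out of its centre
- rod_bend (a point): middle of the rod's bend, on its axis. The rod is round steel of 10 mm, level, axis 110 mm above the bench. Damper's frame (x, y mm): straight from (0, 0) to (0, -70), then a bend of radius 50 about (-50, -70) through 80 degrees towards -x to (-41.3, -119.2), then straight to the free end. This point: (-11.7, -102.1); axes parallel to the damper's
- rod_outer (a point): point on the rod's axis half-way along its straight outer leg, 30 mm from the free end: (-70.9, -124.4) mm in the damper's frame; axes parallel to the damper's
- rod_tip (a point): free end of the rod, on its axis: (-100.4, -129.7) mm in the damper's frame; the round end reaches 5 mm beyond this point. The outer leg runs from here 60 mm straight to the bend; axes parallel to the damper's

How it is judged:
By the outcome, as a careful person would: the job done as asked, in the order asked, and still so for the second after the job is handed in, with the robot touching nothing.
It also fails if it takes over 54 s, if anything falls off the work surface, if the arm or the gripper's body presses on something with over 40 N, if the wrist force passes 120 N, or if a joint passes its speed limit or range.

ROBOT

A 7-joint arm with a two-finger parallel gripper is mounted at the origin on the work surface. World frame = base frame: x ahead of the robot, y to its left, z up, the work surface at z = 0. Lengths are in m, angles in rad, forces in N, time in s.
With the tool pointing down it reaches from about 0.35 to 0.9 m from the base axis. Payload 8.1 kg.
Tool frame: the origin (TCP) lies on the centre line of the jaws, within the pads' length; the fingertips stand 14 mm ahead of it and the grasp point (between the pads) lies 5 mm behind it (arm.tip_reach is the distance from the TCP to the fingertips, in m); z points along the fingers, y is the direction in which the jaws open and shut (so a half turn about z gives the same grasp; the last joint's range is limited). The gripper opens to 92 mm and grips with 3 to 60 N. Pads are 19 mm wide; open, the fingers measure 130 mm over their backs; the gripper's body (75 mm by 190 mm) begins 47 mm behind the grasp point.
Start: joints at [1.062, 0.434, 0.025, 1.573, -0.012, 1.134, -0.075], TCP at [0.247, -0.574, 0.241] pointing down, gripper open.
Joint ranges: [-2.62, 2.62], [-0.44, 2.09], [-1.27, 1.32], [0.08, 2.57], [-1.32, 4.46], [0.12, 2], [-2.74, 2.74]. Speed limits (rad/s): [2.22, 2.22, 3.01, 3.01, 3.14, 3.14, 3.14].

INTERFACE

Orientations are given as a rotation vector (axis times angle).
In Python, from cell import sensors, vision, arm, nets gives the robot as it stands.
- The arm moves only by the shell command python3 -m handwheel 'ROWS' [FORCE]. ROWS is JSON, a list of rows, each an object of numbers: "tx", "ty", "tz": the shift along the tool's x, y, z in cm; "wx", "wy", "wz": the turn, a rotation vector about the tool's x, y, z in degrees; "claw": the opening, from 0 (shut) to 1 (fully open). A call has 1 to 12 rows; each row is the pose to reach, as a shift and turn from the pose commanded when the call began, along the tool's axes at that moment; what a row does not reach only later rows make up. A row lasts 1/12 s, in which the tool goes at most 41.7 mm and 7.16 degrees, less where a joint would pass 70% of its speed; a pose out of reach is approached as far as the arm can. A call with a gripper value outside its range is refused whole. The fingers move at their own pace and stop on an object; FORCE is the grip in N (left out, the last holds). Time passes only in rows, so rows that repeat a pose let the fingers close. It gives the time, the measured TCP pose, the force and the opening at its end, in the units of the state.
- sensors.observe(): the state, without advancing time (a new reading comes with each control period).
- vision.get_image(name): name is "scene" or "top" or "wrist"; returns (picture, depth): 480x640x3 uint8, blue, green, red; 480x640 float32, m along the optical axis (not along the pixel's ray), 0 where there is no reading.
- vision.camera_model(name): a dict with "K" (3x3 intrinsics, pixels), "xyz" and "attitude" of the camera in the world; the wrist camera has in their place "hand_eye" (4x4, takes a point from camera to tool coordinates, whose origin is the TCP and whose axes are the flange's). Camera axes: x right, y down, z forward; pixel columns grow to the right and rows downward; lengths in m; the calibration is good to about 2 mm. A picture is of the moment at which its call begins: read the wrist's pose just before it. camera_model takes no time and is no camera call.
- arm.sign_off(): hands the job in, once; it reports no verdict.
Trained networks look in the newest picture that a camera, given by its name, has taken for a name from the list of things; names that differ only in an ending like _2 or _b are one class to them, and where a whole thing is asked for, a point or a joint stands for the part that bears it (a point fixed in the world has none). Each returns a list of dicts, best first, with "score" (0 to 1); they miss things now and then, are a little off and sometimes report something else, mostly with a low value. They report only what shows in the picture. A call takes as long as a camera call.
- nets.cut_out(label, camera): "region" (480x640 bool, what is visible of it) and "uv" ([column, row] in pixels, amid what is visible of it).
The state is a dict: "clock": time; "joints": joint angles; "dq": joint speeds; "joint_efforts": joint torques, N m; "position": TCP position; "ee_rot": TCP orientation; "force": force on the tool from outside, world axes, zero at the start; "ft_torque": the same for the moment, N m; "width": opening from 0.0 (shut) to 1.0 (fully open).
Only numpy, scipy, OpenCV 4.12 (cv2) and the standard library are available. Lean on these libraries where they do the work, as an engineer would, in place of code of your own. Each camera call takes 0.05 s, during which the arm holds its last target.

## Working session

There is one attempt and no reset: what is moved stays moved. The work goes in short steps, Python scripts to look and compute and a shell command to move; the robot and the scene stay as the last step left them, time stands still between calls to the robot, and variables do not carry over. Pictures are saved under pics/ and viewed, and the job is handed in when it is done.

```bash
ls; mkdir -p pics
python3 - <<'E'
from cell import sensors, vision, arm, nets
import cv2
s=sensors.observe(); print(s)
for n in ["scene","top","wrist"]:
    im,d=vision.get_image(n); cv2.imwrite(f"pics/a_{n}.png",im); print(n,vision.camera_model(n))
E
```

```text
pics
{'clock': 0.0, 'joints': array([ 1.06239671,  0.43523957,  0.02499535,  1.57406135, -0.01158301,
        1.13399997, -0.0751213 ]), 'dq': array([-0.00079624, -0.00011176,  0.00072826,  0.0001297 ,  0.00119799,
        0.00098037, -0.00098111]), 'joint_efforts': array([ 3.91330623e-04, -6.67857528e+01,  9.84792709e-01, -3.14464545e+01,
       -6.08482515e-02,  4.29631106e-02,  2.07742523e-04]), 'position': array([ 0.24646833, -0.57383704,  0.23994874]), 'ee_rot': array([-3.07572139e+00, -6.32604135e-01,  7.48846565e-04]), 'force': array([ 0.47220345,  0.61939638, -0.24963153]), 'ft_torque': array([-0.02742329, -0.03079317,  0.01538161]), 'width': 0.9971358754327024}
scene {'K': array([[544.70999959,   0.        , 325.07994407],
       [  0.        , 544.70999959, 248.63075009],
       [  0.        ,   0.        ,   1.        ]]), 'xyz': array([1.16724792, 0.15590672, 0.82683232]), 'attitude': array([-1.49096314, -2.12466792,  0.8309342 ])}
top {'K': array([[496.32411323,   0.        , 318.66366225],
       [  0.        , 496.32411323, 236.1472876 ],
       [  0.        ,   0.        ,   1.        ]]), 'xyz': array([ 0.50548645, -0.05510658,  0.88022943]), 'attitude': array([-2.16597087,  2.21250434, -0.09733964])}
wrist {'K': array([[368.88192266,   0.        , 322.71513495],
       [  0.        , 368.88192266, 240.45580464],
       [  0.        ,   0.        ,   1.        ]]), 'hand_eye': array([[-4.97466123e-04, -9.50918867e-01, -3.09439916e-01,
         8.39191770e-02],
       [ 9.99999856e-01, -5.35459753e-04,  3.78513864e-05,
         1.18422231e-03],
       [-2.01686219e-04, -3.09439853e-01,  9.50918996e-01,
        -1.44160558e-01],
       [ 0.00000000e+00,  0.00000000e+00,  0.00000000e+00,
         1.00000000e+00]])}
```

View pics/a_scene.png

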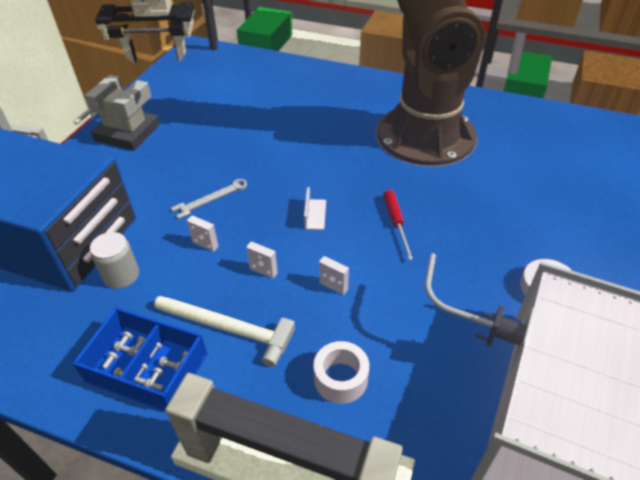

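View pics/a_top.png

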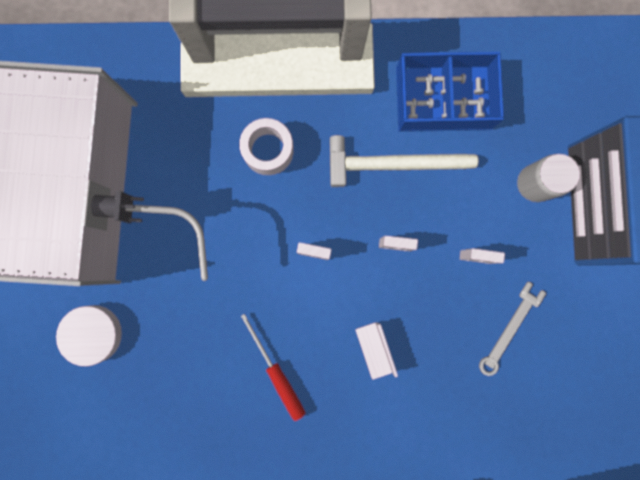

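View pics/a_wrist.png

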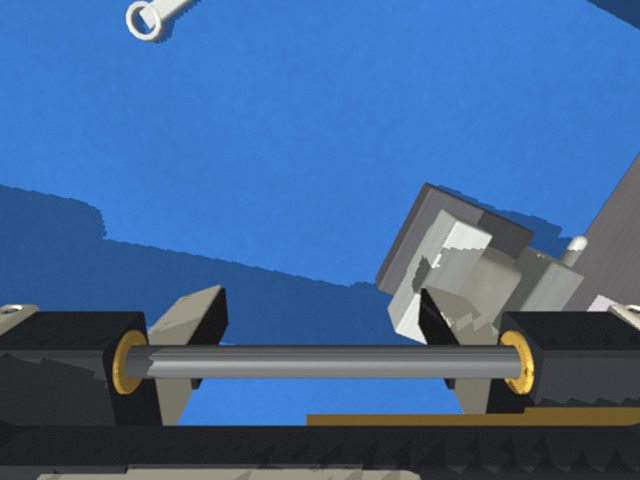

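The scene picture shows three flanges at (202,234), (262,260) and (334,275), and the rod tip near (432,258). In the top picture the rod tip is at (204,278) and the stud plate near (127,208). Next I'll zoom in on these.

```bash
cat > h.py <<'E'
import numpy as np, cv2
from cell import sensors, vision, arm, nets
from scipy.spatial.transform import Rotation as R
def cam(n,s=None):
    m=vision.camera_model(n); K=m["K"]
    if n=="wrist":
        s=s or sensors.observe()
        T=np.eye(4);T[:3,:3]=R.from_rotvec(s["ee_rot"]).as_matrix();T[:3,3]=s["position"]
        T=T@m["hand_eye"]
        return K,T[:3,:3],T[:3,3]
    return K,R.from_rotvec(m["attitude"]).as_matrix(),np.array(m["xyz"])
def proj(c,P):
    K,Rm,t=c; q=(np.asarray(P)-t)@Rm; q=q@K.T; return q[...,:2]/q[...,2:]
def cloud(c,d):
    K,Rm,t=c; v,u=np.mgrid[:480,:640]
    p=np.stack([(u-K[0,2])/K[0,0]*d,(v-K[1,2])/K[1,1]*d,d],-1)
    return p@Rm.T+t
E
python3 - <<'E'
from h import *
ims={}
for n in ["scene","top"]:
    im,d=vision.get_image(n); P=cloud(cam(n),d); ims[n]=im
    np.savez(f"{n}0.npz",im=im,d=d,P=P)
    for l in ["flange_tri_c","flange_two_c","flange_four_c","rod_tip","damper"]:
        for r in nets.cut_out(l,n)[:3]:
            m=r["region"]&(d>0); q=P[m]
            print(n,l,round(r["score"],2),np.round(r["uv"]),m.sum(),np.round(np.median(q,0),4),np.round(q.min(0),3),np.round(q.max(0),3))
a=cv2.resize(ims["scene"][200:310,170:370],None,fx=4,fy=4,interpolation=cv2.INTER_CUBIC)
cv2.imwrite("pics/b_fl.png",a)
a=cv2.resize(ims["scene"][240:400,400:560],None,fx=3.7,fy=3.7,interpolation=cv2.INTER_CUBIC)
cv2.imwrite("pics/b_rod.png",a)
E
```

```text
scene flange_tri_c 0.63 [263. 258.] 722 [ 0.559  -0.1968  0.045 ] [ 0.543 -0.228  0.002] [ 0.567 -0.172  0.069]
scene flange_two_c 0.64 [336. 276.] 828 [ 0.5486 -0.055   0.0426] [ 0.483 -0.102 -0.001] [ 0.559 -0.029  0.07 ]
scene flange_four_c 0.65 [201. 231.] 724 [ 0.5336 -0.3384  0.0424] [ 0.481 -0.415 -0.001] [ 0.542 -0.313  0.07 ]
scene rod_tip 0.92 [568. 381.] 28730 [0.6948 0.343  0.1411] [ 0.345  0.102 -0.002] [0.831 0.439 0.159]
scene damper 0.8 [567. 382.] 29167 [0.6926 0.3418 0.1411] [ 0.345  0.101 -0.004] [0.831 0.476 0.159]
top flange_tri_c 0.57 [399. 242.] 423 [ 0.5524 -0.1982  0.0624] [ 0.542 -0.228  0.001] [ 0.564 -0.173  0.067]
top flange_two_c 0.79 [314. 253.] 364 [ 0.5423 -0.0568  0.0628] [ 0.53  -0.083 -0.004] [ 0.558 -0.029  0.067]
top flange_four_c 0.76 [479. 256.] 501 [ 0.5284 -0.3377  0.0618] [ 0.517 -0.371 -0.001] [ 0.543 -0.316  0.068]
top damper 0.95 [ 62. 176.] 27876 [0.6625 0.3155 0.1389] [ 0.495  0.107 -0.002] [0.832 0.489 0.157]
```

View pics/b_fl.png

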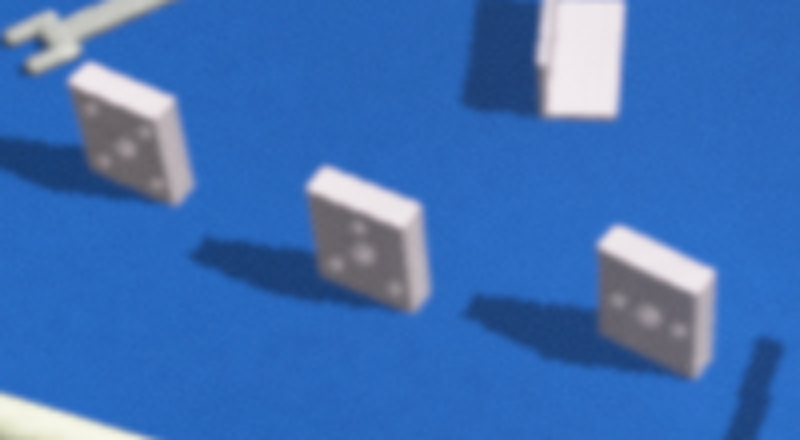

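View pics/b_rod.png

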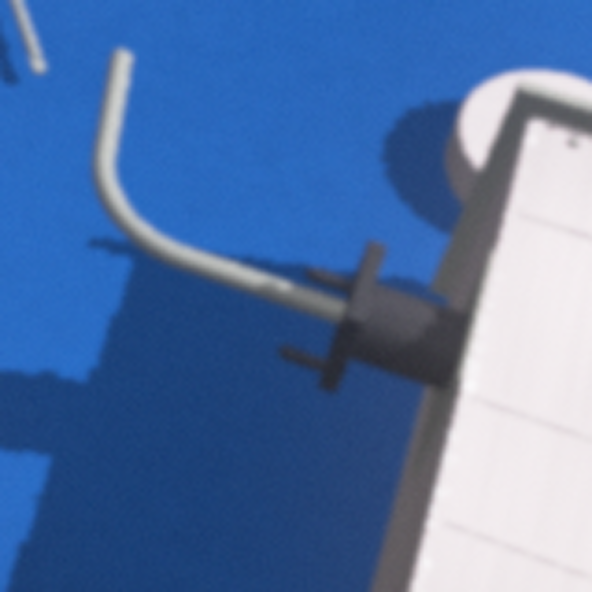

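Of the three, the middle flange at scene (262,260) is the one with three holes: one above the bore and two below. Next I'll fit its pose and the damper's from the depth.

```bash
cat >> h.py <<'E'
from scipy.optimize import least_squares
a=np.linspace(0,np.radians(80),60)
PATH=np.vstack([np.c_[np.zeros(70),np.linspace(0.0,-.070,70)],np.c_[-.05+.05*np.cos(a),-.07-.05*np.sin(a)],np.linspace([-.0413,-.1192],[-.1004,-.1297],60)])
PATH=np.c_[PATH,np.full(len(PATH),.110)]
def dpose(p,q):  # damper->world
    c,s=np.cos(p[2]),np.sin(p[2]); q=np.asarray(q,float)
    return np.stack([p[0]+c*q[...,0]-s*q[...,1],p[1]+s*q[...,0]+c*q[...,1],q[...,2]],-1)
E
python3 - <<'E'
from h import *
from scipy.spatial import cKDTree
S={n:np.load(f"{n}0.npz")["P"] for n in ["scene","top"]}
for n,P in S.items():
    q=P.reshape(-1,3)
    t=q[(q[:,2]>.135)&(q[:,0]>.4)&(q[:,1]>.1)&(q[:,0]<.9)]
    h,_,_=cv2.minAreaRect((t[:,:2]*1000).astype(np.float32)),0,0
    print(n,"duct rect",h)
    r=q[(q[:,2]>.09)&(q[:,2]<.125)&(q[:,1]<.30)&(q[:,1]>.05)&(q[:,0]<.75)&(q[:,0]>.35)]
    print(len(r),r.min(0),r.max(0),np.percentile(r[:,2],[5,50,95]))
    def f(p):
        d,_=cKDTree(dpose(p[:3],PATH)+[0,0,p[3]]).query(r); return d-.005
    best=None
    for y0 in (-.1,0,.1):
        o=least_squares(f,[.6,.25,y0,0],loss="soft_l1",f_scale=.002)
        if best is None or o.cost<best.cost: best=o
    print(n,best.x,np.degrees(best.x[2]),best.cost,np.sqrt(np.median(f(best.x)**2)))
    k=q[(q[:,2]>.058)&(q[:,2]<.075)&(abs(q[:,0]-.553)<.04)&(abs(q[:,1]+.199)<.05)]
    print("flange top",len(k),k.mean(0),cv2.minAreaRect((k[:,:2]*1000).astype(np.float32)))
    k=q[(q[:,2]>.008)&(q[:,2]<.075)&(abs(q[:,0]-.553)<.04)&(abs(q[:,1]+.199)<.05)]
    print("flange all",k.min(0),k.max(0))
E
```

```text
scene duct rect ((726.683349609375, 319.72796630859375), (270.8873596191406, 493.925048828125), 66.01947784423828)
1544 [0.49391339 0.10813001 0.090007  ] [0.74985801 0.29319605 0.12496601] [0.09528225 0.11482654 0.12330731]
scene [0.62228477 0.26107693 0.06689132 0.00422476] 3.8325904761981167 0.07884330943975167 0.009670022730455561
flange top 252 [ 0.55512833 -0.19942302  0.06456505] ((553.8751220703125, -200.8046417236328), (55.424713134765625, 18.9445743560791), 81.14376831054688)
flange all [ 0.54182209 -0.22893317  0.00814235] [ 0.56656749 -0.17218936  0.06931377]
top duct rect ((732.7725219726562, 313.9076232910156), (261.1667785644531, 480.7747802734375), 65.25840759277344)
2846 [0.49535176 0.10677195 0.09001264] [0.74997066 0.29394337 0.12499479] [0.09309957 0.1127993  0.12393681]
top [0.54934408 0.3020842  0.94067056 0.0015157 ] 53.89645286367725 0.1851742065973072 0.020496766054905472
flange top 324 [ 0.55345386 -0.20082575  0.06298764] ((553.619384765625, -201.05320739746094), (54.1429443359375, 16.23946762084961), 82.24092102050781)
flange all [ 0.54213046 -0.22805997  0.00802376] [ 0.56501797 -0.17295559  0.06679226]
```

Run:
```python
from h import *
from scipy.spatial import cKDTree
S={n:np.load(f"{n}0.npz")["P"] for n in ["scene","top"]}
fits={}
for n,P in list(S.items()):
    q=P.reshape(-1,3)
    r=q[(q[:,2]>.095)&(q[:,2]<.125)&(q[:,1]<.22)&(q[:,1]>.05)&(q[:,0]<.75)&(q[:,0]>.35)]
    fits[n]=r
fits["both"]=np.vstack([fits["scene"],fits["top"]])
for n,r in fits.items():
    def f(p):
        d,_=cKDTree(dpose(p[:3],PATH)+[0,0,p[3]]).query(r); return d-.005
    best=None
    for x0 in (.6,.63):
      for y0 in (-.1,0,.1):
        o=least_squares(f,[x0,.24,y0,0],loss="soft_l1",f_scale=.002,diff_step=1e-3)
        if best is None or o.cost<best.cost: best=o
    print(n,len(r),best.x,np.degrees(best.x[2]),best.cost,np.sqrt(np.mean(f(best.x)**2)))
p=best.x[:3]
# wall plane
for n,P in S.items():
    q=P.reshape(-1,3)
    w=q[(q[:,2]>.02)&(q[:,2]<.07)&(q[:,1]<.36)&(q[:,1]>.25)&(q[:,0]<.85)&(q[:,0]>.45)]
    if len(w)>50:
        o=np.polyfit(w[:,0],w[:,1],1); print(n,"wall yaw",np.degrees(np.arctan(o[0])),len(w))
    t=q[(q[:,2]>.135)&(q[:,2]<.145)&(q[:,1]>.2)&(q[:,0]<.9)&(q[:,0]>.4)]
    o=cv2.minAreaRect((t[:,:2]*1000).astype(np.float32)); print(o)
    im=np.load(f"{n}0.npz")["im"].copy()
    c=cam(n)
    L=[dpose(p,PATH)]
    pl=np.array([[-.022,0,.083],[.022,0,.083],[.022,0,.137],[-.022,0,.137],[-.022,0,.083]])
    L.append(dpose(p,pl))
    for x,z in((0,.129),(.017,.093),(-.017,.093)): L.append(dpose(p,np.array([[x,0,z],[x,-.02,z]])))
    L.append(dpose(p,np.array([[-.12,.05,.14],[.2,.05,.14],[.2,.25,.14],[-.12,.25,.14],[-.12,.05,.14]])))
    big=cv2.resize(im,None,fx=4,fy=4,interpolation=cv2.INTER_CUBIC)
    for l in L: cv2.polylines(big,[np.int32(proj(c,l)*4+1.5)],False,(0,0,255),1)
    b=big[960:1560,1640:2400] if n=="scene" else big[640:1180,200:960]
    cv2.imwrite(f"pics/c_{n}.png",b)
```

```text
scene 649 [ 0.61449017  0.2329983  -0.08933882  0.00144926] -5.1187370871896904 0.0009107001342934001 0.00315555353849873
top 803 [ 6.14222780e-01  2.33234264e-01 -8.06466541e-02 -5.11667715e-04] -4.620712912709062 0.0006614822799150076 0.0021144824587033895
both 1452 [ 6.14457551e-01  2.33390626e-01 -8.26282039e-02  3.96248620e-04] -4.734247353521462 0.00185308099644169 0.002701671875154447
scene wall yaw -4.8203134728649175 634
((664.3154296875, 328.227783203125), (216.50868225097656, 329.8096618652344), 88.76624298095703)
top wall yaw -6.550396207574824 2208
((662.6884765625, 321.3775329589844), (335.0111083984375, 180.63516235351562), 1.513992428779602)
```

View pics/c_scene.png

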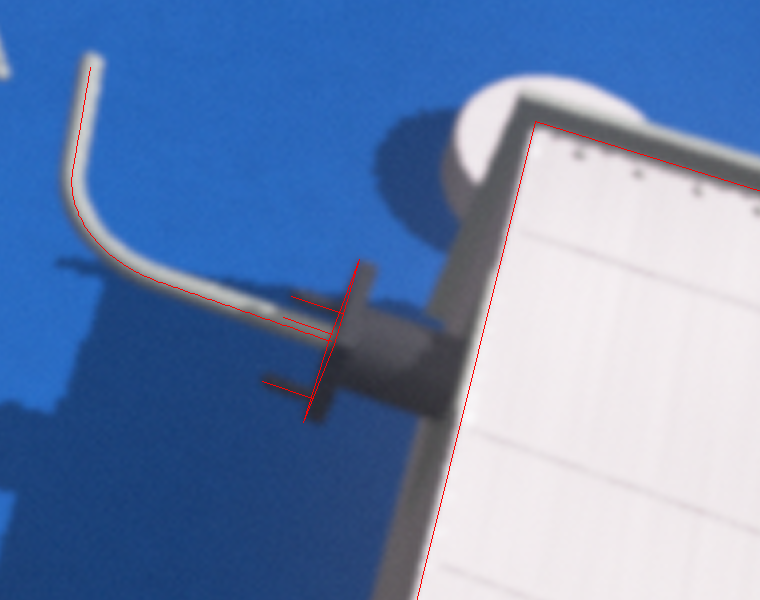

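View pics/c_top.png

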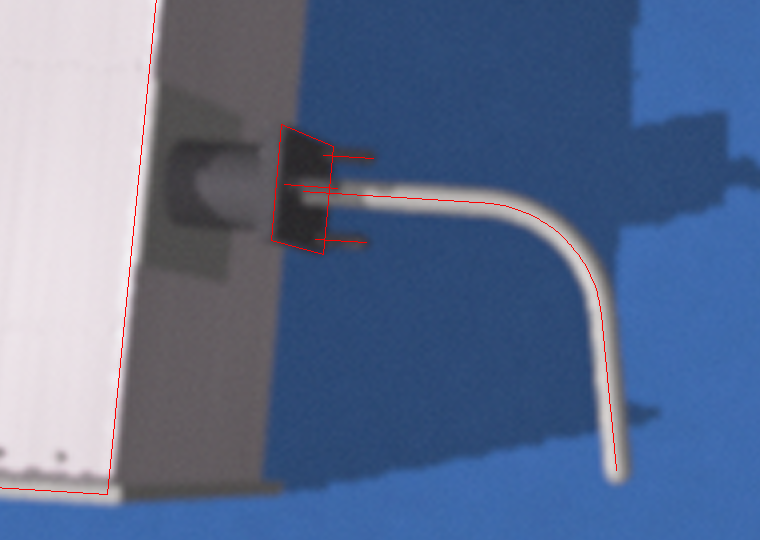

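The fit puts the damper at about (0.6143, 0.2333) with yaw -4.7°. The overlay lies on the rod to within 1–2 mm: tip at zoomed (615,470) in top, plate at (303,190). I'll now work out the approach to the flange.

```bash
cat >> h.py <<'E'
def delta(x,y,z,yaw,s=None):
    "tool-axis shift (cm) and turn (deg) to TCP (x,y,z) pointing down, tool x at yaw deg"
    s=s or sensors.observe(); Rm=R.from_rotvec(s["ee_rot"])
    c,k=np.cos(np.radians(yaw)),np.sin(np.radians(yaw))
    G=R.from_matrix(np.array([[c,k,0],[k,-c,0],[0,0,-1]]).astype(float))
    t=Rm.inv().apply(np.array([x,y,z])-s["position"])*100; w=np.degrees((Rm.inv()*G).as_rotvec())
    print("t",np.round(t,2),"w",np.round(w,2))
def now():
    s=sensors.observe(); Rm=R.from_rotvec(s["ee_rot"]).as_matrix()
    print("t%.2f"%s["clock"],"pos",np.round(s["position"],4),"yaw %.2f"%np.degrees(np.arctan2(Rm[1,0],Rm[0,0])),"zax",np.round(Rm[:,2],4),"F",np.round(s["force"],1),"M",np.round(s["ft_torque"],2),"w %.3f"%s["width"],"j",np.round(s["joints"],2))
E
python3 -c "
from h import *
now(); delta(.5535,-.2005,.15,-8.3)"
```

```text
t0.75 pos [ 0.2467 -0.5743  0.2408] yaw 23.25 zax [ 1.e-04 -1.e-04 -1.e+00] F [-0.3  0.3 -0.1] M [ 0.05 -0.01 -0.02] w 0.996 j [ 1.06  0.43  0.02  1.57 -0.01  1.13 -0.08]
t [ 42.94 -22.24   9.07] w [ 0.   -0.   31.55]
```

```bash
python3 -m handwheel '[{"tx":3,"ty":-1.5,"tz":0.6,"wz":3},{"tx":7,"ty":-3.6,"tz":1.5,"wz":6},{"tx":11,"ty":-5.7,"tz":2.4,"wz":9},{"tx":15,"ty":-7.8,"tz":3.2,"wz":12},{"tx":19,"ty":-9.8,"tz":4,"wz":15},{"tx":23,"ty":-12,"tz":4.9,"wz":18},{"tx":27,"ty":-14,"tz":5.7,"wz":21},{"tx":31,"ty":-16,"tz":6.5,"wz":24},{"tx":35,"ty":-18.1,"tz":7.4,"wz":27},{"tx":39,"ty":-20.2,"tz":8.2,"wz":30},{"tx":42.94,"ty":-22.24,"tz":9.07,"wz":31.55},{"tx":42.94,"ty":-22.24,"tz":9.07,"wz":31.55}]' 20
python3 - <<'E'
from h import *
now()
s=sensors.observe(); im,d=vision.get_image("wrist"); cv2.imwrite("pics/d_wrist.png",im)
c=cam("wrist",s); P=cloud(c,d); q=P.reshape(-1,3)
k=q[(q[:,2]>.058)&(q[:,2]<.070)&(abs(q[:,0]-.553)<.03)&(abs(q[:,1]+.2)<.04)]
print(len(k),k.mean(0),cv2.minAreaRect((k[:,:2]*1000).astype(np.float32)))
delta(.5535,-.2005,.15,-8.3)
E
```

```text
t0.75 pos [ 0.2467 -0.5743  0.2408] yaw 23.25 zax [ 1.e-04 -1.e-04 -1.e+00] F [-0.3  0.3 -0.1] M [ 0.05 -0.01 -0.02] w 0.996 j [ 1.06  0.43  0.02  1.57 -0.01  1.13 -0.08]
0 [nan nan nan] ((0.0, 0.0), (0.0, 0.0), 0.0)
t [ 42.94 -22.23   9.07] w [ 0.    0.   31.55]invalid input
<stdin>:6: RuntimeWarning: Mean of empty slice.
  ret = um.true_divide(
```

View pics/d_wrist.png

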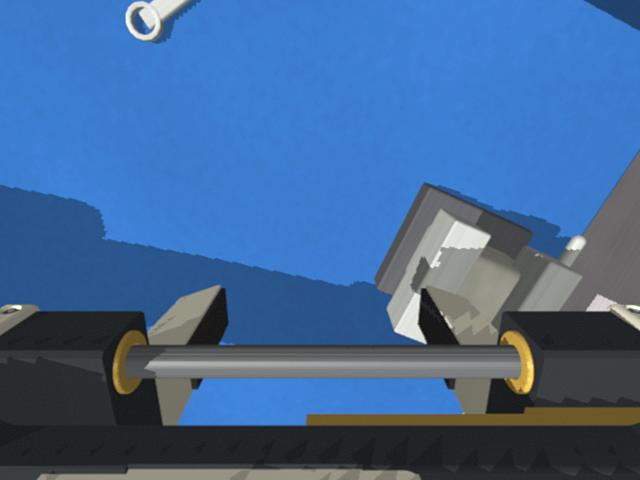

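The move was refused and the picture is unchanged. The rows may need every field, so I'll try one full row.

```bash
python3 -m handwheel '[{"tx":3,"ty":-1.5,"tz":0.6,"wx":0,"wy":0,"wz":3,"claw":1}]'
```

```text
clock: 0.88
position: [0.2629, -0.5538, 0.2356]
ee_rot: [3.09, 0.539, -0.005]
force: [-0.1, -1.1, 0.4]
width: 1.005
```

```bash
python3 -c "
from h import *
s={'position':np.array([.2467,-.5743,.2408]),'ee_rot':(R.from_matrix([[np.cos(.4058),np.sin(.4058),0],[np.sin(.4058),-np.cos(.4058),0],[0,0,-1]])).as_rotvec()}
Rm=R.from_rotvec(s['ee_rot']); s['position']=s['position']+Rm.apply([.03,-.015,.006]); s['ee_rot']=(Rm*R.from_euler('z',3,degrees=True)).as_rotvec()
delta(.5535,-.2005,.15,-8.3,s)"
```

```text
t [ 38.8  -22.8    8.48] w [ 0.   -0.   28.55]
```

```bash
python3 -m handwheel '[{"tx":3.5,"ty":-2,"tz":0.8,"wx":0,"wy":0,"wz":3,"claw":1},{"tx":7,"ty":-4.1,"tz":1.5,"wx":0,"wy":0,"wz":6,"claw":1},{"tx":10.5,"ty":-6.2,"tz":2.3,"wx":0,"wy":0,"wz":9,"claw":1},{"tx":14,"ty":-8.2,"tz":3,"wx":0,"wy":0,"wz":12,"claw":1},{"tx":17.5,"ty":-10.3,"tz":3.8,"wx":0,"wy":0,"wz":15,"claw":1},{"tx":21,"ty":-12.3,"tz":4.6,"wx":0,"wy":0,"wz":18,"claw":1},{"tx":24.5,"ty":-14.4,"tz":5.4,"wx":0,"wy":0,"wz":21,"claw":1},{"tx":28,"ty":-16.5,"tz":6.2,"wx":0,"wy":0,"wz":24,"claw":1},{"tx":31.5,"ty":-18.5,"tz":7,"wx":0,"wy":0,"wz":26,"claw":1},{"tx":35,"ty":-20.6,"tz":7.7,"wx":0,"wy":0,"wz":28,"claw":1},{"tx":38.8,"ty":-22.8,"tz":8.5,"wx":0,"wy":0,"wz":28.55,"claw":1},{"tx":38.8,"ty":-22.8,"tz":8.5,"wx":0,"wy":0,"wz":28.55,"claw":1}]' 20
python3 - <<'E'
from h import *
now()
s=sensors.observe(); im,d=vision.get_image("wrist"); cv2.imwrite("pics/d_wrist.png",im)
c=cam("wrist",s); P=cloud(c,d); q=P.reshape(-1,3)
k=q[(q[:,2]>.055)&(q[:,2]<.075)&(abs(q[:,0]-.553)<.03)&(abs(q[:,1]+.2)<.04)]
if len(k): print(len(k),k.mean(0),cv2.minAreaRect((k[:,:2]*1000).astype(np.float32)))
now();delta(.5535,-.2005,.15,-8.3)
E
```

```text
clock: 1.88
position: [0.5582, -0.1911, 0.1485]
ee_rot: [-3.13, 0.212, -0.002]
force: [0.7, 1.4, -0.1]
width: 1.0
t1.88 pos [ 0.5582 -0.1911  0.1485] yaw -7.74 zax [ 0.0017  0.0047 -1.    ] F [ 0.7  1.4 -0.1] M [ 0.14  0.02 -0.  ] w 1.000 j [ 0.24  0.47  0.    1.77 -0.01  0.9  -1.46]
2188 [ 0.55568523 -0.20245557  0.06351635] ((554.3960571289062, -202.1183624267578), (54.15167236328125, 17.108266830444336), 82.39891052246094)
t1.93 pos [ 0.5564 -0.1943  0.1488] yaw -7.81 zax [ 4.0e-04  2.8e-03 -1.0e+00] F [ 0.1  0.4 -0.5] M [ 0.06  0.05 -0.04] w 0.996 j [ 0.24  0.47  0.01  1.77 -0.01  0.9  -1.45]
t [-0.21  0.65 -0.12] w [-0.16 -0.    0.49]
```

View pics/d_wrist.png

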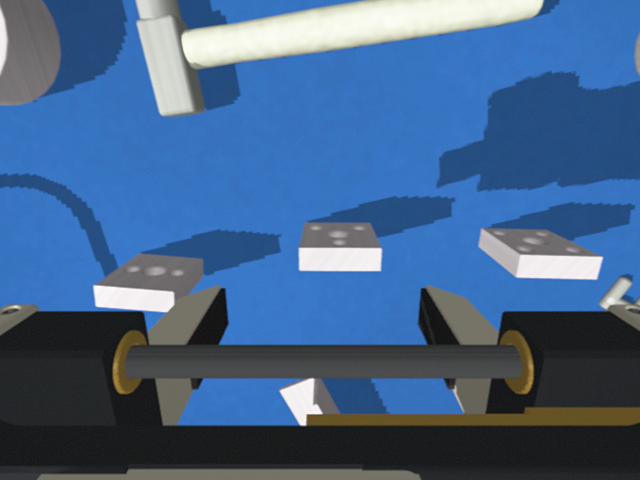

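The wrist picture shows the three-hole flange centred at (340,248), with the two-hole one at left (150,280) and the four-hole one at right (540,252). I'll descend, then check before gripping.

```bash
python3 -m handwheel '[{"tx":0,"ty":0,"tz":0,"wx":0,"wy":0,"wz":-0.4,"claw":1},{"tx":0,"ty":0,"tz":1.5,"wx":0,"wy":0,"wz":-0.4,"claw":1},{"tx":0,"ty":0,"tz":3,"wx":0,"wy":0,"wz":-0.4,"claw":1},{"tx":0,"ty":0,"tz":4.5,"wx":0,"wy":0,"wz":-0.4,"claw":1},{"tx":0,"ty":0,"tz":6,"wx":0,"wy":0,"wz":-0.4,"claw":1},{"tx":0,"ty":0,"tz":7.5,"wx":0,"wy":0,"wz":-0.4,"claw":1},{"tx":0,"ty":0,"tz":9,"wx":0,"wy":0,"wz":-0.4,"claw":1},{"tx":0,"ty":0,"tz":10,"wx":0,"wy":0,"wz":-0.4,"claw":1},{"tx":0,"ty":0,"tz":10.7,"wx":0,"wy":0,"wz":-0.4,"claw":1},{"tx":0,"ty":0,"tz":10.7,"wx":0,"wy":0,"wz":-0.4,"claw":1}]'
python3 - <<'E'
from h import *
now()
s=sensors.observe(); im,d=vision.get_image("wrist"); cv2.imwrite("pics/e_wrist.png",im)
c=cam("wrist",s); P=cloud(c,d); q=P.reshape(-1,3)
k=q[(q[:,2]>.055)&(q[:,2]<.075)&(abs(q[:,0]-.553)<.03)&(abs(q[:,1]+.2)<.04)]
if len(k): print(len(k),k.mean(0),cv2.minAreaRect((k[:,:2]*1000).astype(np.float32)))
now()
E
```

```text
clock: 2.77
position: [0.5522, -0.2014, 0.0417]
ee_rot: [3.134, -0.219, -0.003]
force: [-0.6, -0.3, 0.6]
width: 1.0
t2.77 pos [ 0.5522 -0.2014  0.0417] yaw -7.98 zax [-0.002  0.    -1.   ] F [-0.6 -0.3  0.6] M [0.04 0.   0.02] w 1.000 j [ 0.26  0.61  0.    1.86 -0.    0.68 -1.45]
3942 [ 0.56037969 -0.20287302  0.06236519] ((559.207763671875, -202.70562744140625), (54.30428695678711, 9.103350639343262), 81.96216583251953)
t2.82 pos [ 0.5529 -0.2012  0.0426] yaw -7.96 zax [-8.e-04 -2.e-04 -1.e+00] F [-0.6 -0.2  0.2] M [0.07 0.03 0.01] w 0.999 j [ 0.26  0.6   0.    1.86 -0.    0.68 -1.45]
```

View pics/e_wrist.png

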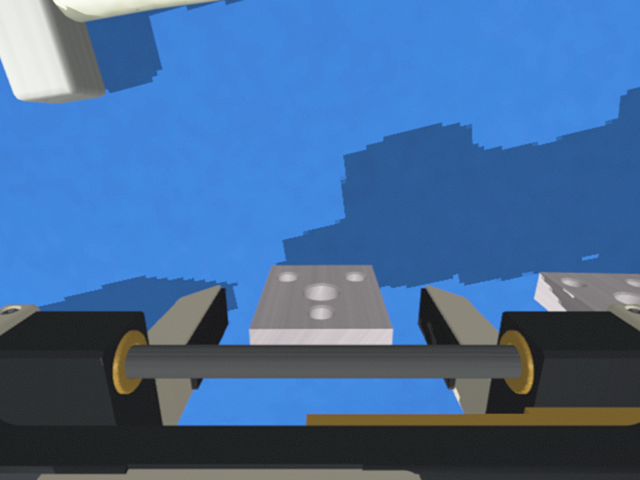

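The flange stands centred between the fingers, with its bore at (321,292). Now I'll close on it.

```bash
python3 -m handwheel '[{"tx":0,"ty":0,"tz":0,"wx":0,"wy":0,"wz":0,"claw":0.4},{"tx":0,"ty":0,"tz":0,"wx":0,"wy":0,"wz":0,"claw":0.4},{"tx":0,"ty":0,"tz":0,"wx":0,"wy":0,"wz":0,"claw":0.4},{"tx":0,"ty":0,"tz":0,"wx":0,"wy":0,"wz":0,"claw":0.4},{"tx":0,"ty":0,"tz":0,"wx":0,"wy":0,"wz":0,"claw":0.4},{"tx":0,"ty":0,"tz":0,"wx":0,"wy":0,"wz":0,"claw":0.4}]' 30; python3 -c "
from h import *
now()"
```

```text
clock: 3.32
position: [0.5536, -0.2004, 0.0429]
ee_rot: [3.134, -0.216, 0.0]
force: [0.1, 0.1, 0.5]
width: 0.619
t3.32 pos [ 0.5536 -0.2004  0.0429] yaw -7.90 zax [ 3.e-04 -1.e-04 -1.e+00] F [0.1 0.1 0.5] M [ 0.04 -0.04 -0.01] w 0.619 j [ 0.25  0.6   0.    1.86 -0.    0.68 -1.45]
```

```bash
python3 -m handwheel '[{"tx":0,"ty":0,"tz":0,"wx":0,"wy":0,"wz":0,"claw":0.4},{"tx":0,"ty":0,"tz":0,"wx":0,"wy":0,"wz":0,"claw":0.4},{"tx":0,"ty":0,"tz":0,"wx":0,"wy":0,"wz":0,"claw":0.4},{"tx":0,"ty":0,"tz":-0.5,"wx":0,"wy":0,"wz":0,"claw":0.4},{"tx":0,"ty":0,"tz":-2,"wx":0,"wy":0,"wz":0,"claw":0.4},{"tx":0,"ty":0,"tz":-4,"wx":0,"wy":0,"wz":0,"claw":0.4},{"tx":0,"ty":0,"tz":-6,"wx":0,"wy":0,"wz":0,"claw":0.4},{"tx":0,"ty":0,"tz":-8,"wx":0,"wy":0,"wz":0,"claw":0.4},{"tx":0,"ty":0,"tz":-9.5,"wx":0,"wy":0,"wz":0,"claw":0.4},{"tx":0,"ty":0,"tz":-10,"wx":0,"wy":0,"wz":0,"claw":0.4},{"tx":0,"ty":0,"tz":-10,"wx":0,"wy":0,"wz":0,"claw":0.4}]'
python3 - <<'E'
from h import *
now()
p=np.array([.6143,.2333,np.radians(-4.65)])
for q in ([-.1004,-.1297,.11],[-.0709,-.1244,.11],[-.0117,-.1021,.11],[0,-.008,.11]): print(np.round(dpose(p,q),4))
u=np.array([-.1004+.0413,-.1297+.1192,0]);u/=np.linalg.norm(u)
t=dpose(p,np.array([-.1004,-.1297,.11])+u*.045); print("pre",t)
delta(t[0],t[1],.143,5.4)
E
```

```text
clock: 4.23
position: [0.5542, -0.2006, 0.144]
ee_rot: [3.134, -0.216, 0.004]
force: [-0.3, -0.1, -2.1]
width: 0.588
t4.23 pos [ 0.5542 -0.2006  0.144 ] yaw -7.90 zax [ 2.3e-03 -7.0e-04 -1.0e+00] F [-0.3 -0.1 -2.1] M [ 0.01  0.06 -0.  ] w 0.588 j [ 0.25  0.47  0.01  1.78 -0.01  0.89 -1.45]
[0.5037 0.1122 0.11  ]
[0.5335 0.1151 0.11  ]
[0.5944 0.1325 0.11  ]
[0.6137 0.2253 0.11  ]
pre [0.45891736 0.10791231 0.11      ]
t [-13.68 -29.25   0.06] w [  0.03  -0.13 -13.3 ]
```

```bash
python3 -m handwheel '[{"tx":-2,"ty":-2,"tz":0,"wx":0,"wy":0,"wz":-1,"claw":0.4},{"tx":-4.5,"ty":-5,"tz":0,"wx":0,"wy":0,"wz":-2.5,"claw":0.4},{"tx":-7,"ty":-8,"tz":0,"wx":0,"wy":0,"wz":-4,"claw":0.4},{"tx":-9.5,"ty":-11,"tz":0,"wx":0,"wy":0,"wz":-5.5,"claw":0.4},{"tx":-11.5,"ty":-14,"tz":0,"wx":0,"wy":0,"wz":-7,"claw":0.4},{"tx":-13,"ty":-17,"tz":0,"wx":0,"wy":0,"wz":-8.5,"claw":0.4},{"tx":-13.7,"ty":-20,"tz":0,"wx":0,"wy":0,"wz":-10,"claw":0.4},{"tx":-13.7,"ty":-23,"tz":0,"wx":0,"wy":0,"wz":-11.5,"claw":0.4},{"tx":-13.7,"ty":-26,"tz":0,"wx":0,"wy":0,"wz":-12.5,"claw":0.4},{"tx":-13.7,"ty":-28.2,"tz":0,"wx":0,"wy":0,"wz":-13.3,"claw":0.4},{"tx":-13.7,"ty":-29.25,"tz":0,"wx":0,"wy":0,"wz":-13.3,"claw":0.4},{"tx":-13.7,"ty":-29.25,"tz":0,"wx":0,"wy":0,"wz":-13.3,"claw":0.4}]'; python3 -m handwheel '[{"tx":0,"ty":0,"tz":0,"wx":0,"wy":0,"wz":0,"claw":0.4},{"tx":0,"ty":0,"tz":0,"wx":0,"wy":0,"wz":0,"claw":0.4},{"tx":0,"ty":0,"tz":0,"wx":0,"wy":0,"wz":0,"claw":0.4}]'
cat > look.py <<'E'
import sys
from h import *
tag=sys.argv[1]; cams=sys.argv[2].split(","); p=np.array([.6143,.2333,np.radians(-4.65)])
now()
for n in cams:
    s=sensors.observe(); im,d=vision.get_image(n); c=cam(n,s); np.savez(f"{n}_{tag}.npz",im=im,d=d,P=cloud(c,d))
    big=cv2.resize(im,None,fx=4,fy=4,interpolation=cv2.INTER_CUBIC) if n!="wrist" else im.copy()
    f=1 if n=="wrist" else 4
    L=proj(c,dpose(p,PATH))*f
    if len(sys.argv)>3: cv2.polylines(big,[np.int32(L)],False,(0,0,255),1)
    if n=="scene": big=big[900:1500,1600:2400]
    if n=="top": big=big[620:1220,200:1000]
    cv2.imwrite(f"pics/{tag}_{n}.png",big)
E
python3 look.py f scene,top,wrist 1
```

```text
clock: 5.23
position: [0.4576, 0.1105, 0.1419]
ee_rot: [-3.137, -0.153, 0.002]
force: [-0.3, 0.3, -1.7]
width: 0.583
clock: 5.48
position: [0.4578, 0.1063, 0.1424]
ee_rot: [3.137, 0.144, -0.001]
force: [-0.8, 0.0, -2.0]
width: 0.585
t5.48 pos [0.4578 0.1063 0.1424] yaw 5.25 zax [-7.e-04 -9.e-04 -1.e+00] F [-0.8  0.  -2. ] M [ 0.   -0.02  0.02] w 0.585 j [-0.22  0.31 -0.15  2.05  0.07  0.78 -1.89]
```

View pics/f_wrist.png

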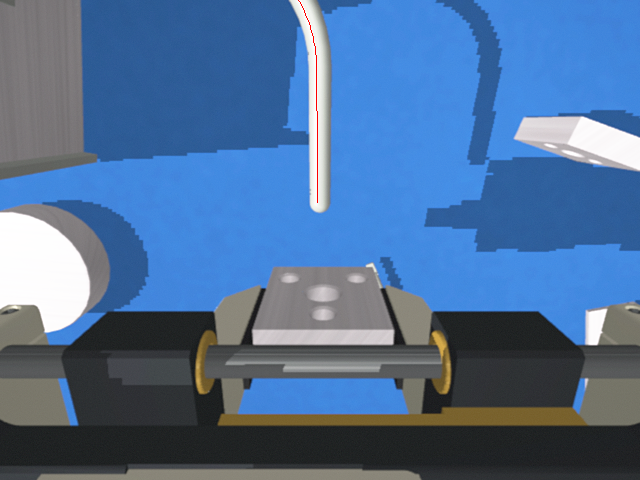

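View pics/f_scene.png

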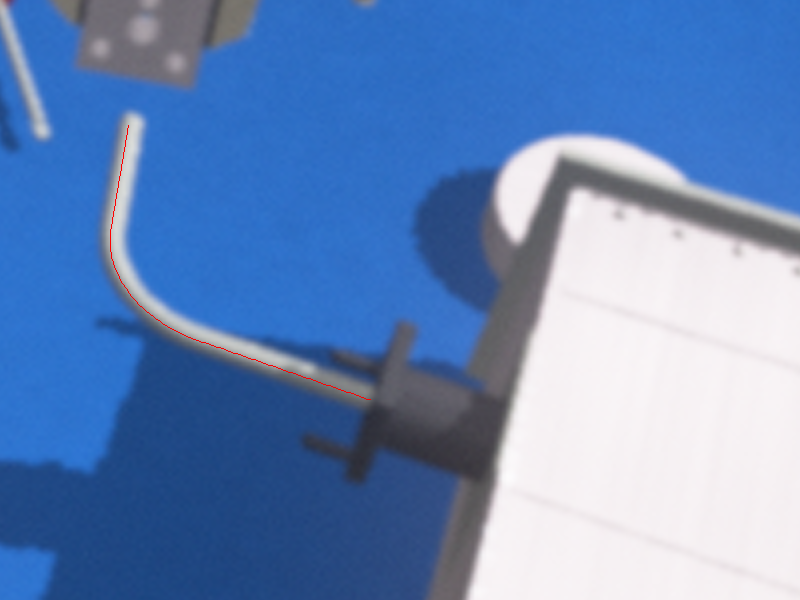

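View pics/f_top.png

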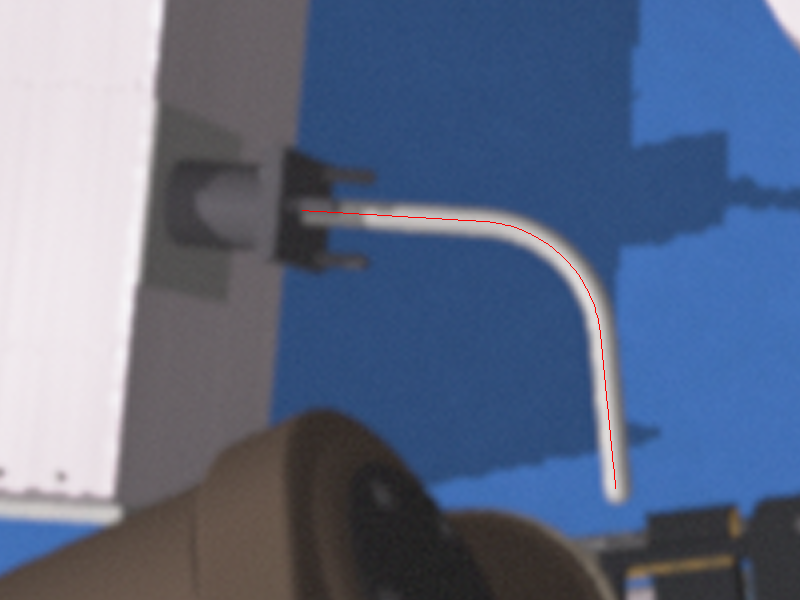

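The wrist picture shows the flange held squarely, bore at (322,293), and the rod tip at (319,207), just right of the overlay. I'll measure both from this one camera in tool coordinates.

Run:
```python
from h import *
from scipy.spatial import cKDTree
z=np.load("wrist_f.npz"); im,d,P=z["im"],z["d"],z["P"]
q=P.reshape(-1,3)
r=q[(q[:,2]>.095)&(q[:,2]<.125)&(q[:,1]<.22)&(q[:,1]>.08)&(q[:,0]<.75)&(q[:,0]>.485)]
print(len(r),r.min(0),r.max(0))
def f(p):
    dd,_=cKDTree(dpose(p[:3],PATH)+[0,0,p[3]]).query(r); return dd-.005
o=least_squares(f,[.6143,.2333,-.081,0],loss="soft_l1",f_scale=.002,diff_step=1e-3)
print("wrist fit",o.x,np.degrees(o.x[2]),np.sqrt(np.mean(f(o.x)**2)))
m=vision.camera_model("wrist");H=m["hand_eye"];K=m["K"]
# flange hole centres by ray to front face tool x=.008
g=cv2.cvtColor(im,cv2.COLOR_BGR2GRAY)
big=cv2.resize(im[250:350,230:410],None,fx=4.4,fy=4.4,interpolation=cv2.INTER_CUBIC); cv2.imwrite("pics/g.png",big)
s=sensors.observe(); Rt=R.from_rotvec(s["ee_rot"])
v,u=np.mgrid[:480,:640]
pc=np.stack([(u-K[0,2])/K[0,0]*d,(v-K[1,2])/K[1,1]*d,d],-1)@H[:3,:3].T+H[:3,3]
k=pc[268:325,275:370].reshape(-1,3); k=k[(k[:,0]>0)&(k[:,0]<.02)]
print("front face tool x",np.percentile(k[:,0],[5,25,50,75,95]),"z",np.percentile(k[:,2],[1,99]),"y",np.percentile(k[:,1],[1,99]))
A=np.c_[k[:,1:],np.ones(len(k))]; print("face plane x=ay+bz+c",np.linalg.lstsq(A,k[:,0],rcond=None)[0])
for uv in ((322.5,293),(322.5,314),(290,278),(356,278)):
    ray=H[:3,:3]@np.array([(uv[0]-K[0,2])/K[0,0],(uv[1]-K[1,2])/K[1,1],1]); 
    t=(.0085-H[0,3])/ray[0]; print(uv,np.round((H[:3,3]+ray*t)*1000,1))
```

```text
4739 [0.49946662 0.10662856 0.10918826] [0.58866679 0.13130275 0.11768305]
wrist fit [ 6.15242500e-01  2.31931911e-01 -8.53769615e-02  2.32507574e-04] -4.891739558892949 0.0005479195822809401
front face tool x [0.00461235 0.00840917 0.00872133 0.00895675 0.00926356] z [-0.01754552  0.03985202] y [-0.02177227  0.02352078]
face plane x=ay+bz+c [-0.00075537 -0.01324882  0.00837614]
(322.5, 293) [ 8.5  1.1 10.4]
(322.5, 314) [ 8.5  1.1 -9.1]
(290, 278) [  8.5 -15.3  27.5]
(356, 278) [ 8.5 18.1 27.4]
```

View pics/g.png

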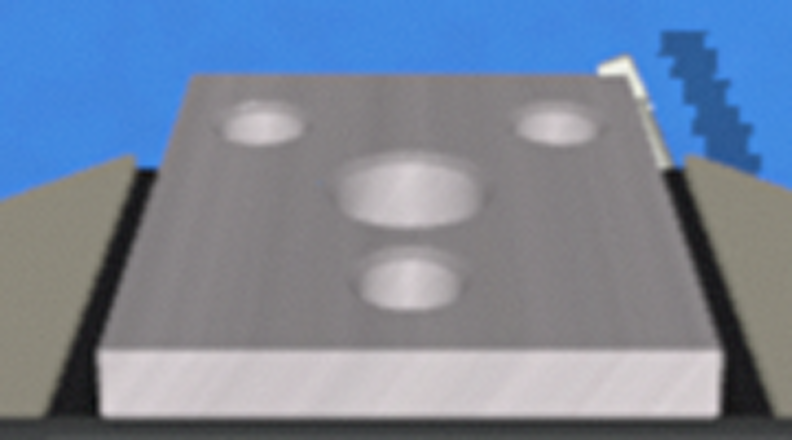

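The pictures agree: damper at about (0.6147, 0.2331, -4.75°), bore at about (0.6, 0, 10.7) mm in the tool frame. I'll add a path helper that turns distance along the rod into moves.

```bash
cat > path.py <<'E'
from h import *
DP=np.array([.6147,.2331,np.radians(-4.75)]); B=np.array([.0006,0,.0107])
def pt(s):
    "s mm from plate front along rod; returns xy (damper,m), heading of flange travel (deg)"
    if s<=70: return np.array([0,-s/1000]),90.
    L=50*np.radians(80)
    if s<=70+L:
        a=(s-70)/50; return np.array([-.05+.05*np.cos(a),-.07-.05*np.sin(a)]),90-np.degrees(a)
    e=(s-70-L)/1000; c=np.radians(10)
    return np.array([-.0413-e*np.cos(c),-.1192-e*np.sin(c)]),10.
def go(ss,off=(0,0,0),dyaw=0):
    "off: world shift of the bore (m)"
    s0=sensors.observe(); now(); R0=R.from_rotvec(s0["ee_rot"])
    w=dpose(DP,np.r_[pt(0)[0],.11])
    for s in ss:
        xy,h=pt(s); yaw=np.radians(h+dyaw)+DP[2]; c,k=np.cos(yaw),np.sin(yaw)
        G=np.array([[c,k,0],[k,-c,0],[0,0,-1.]])
        P=dpose(DP,np.r_[xy,.110])+off-G@B
        t=R0.inv().apply(P-s0["position"])*100; v=np.degrees((R0.inv()*R.from_matrix(G)).as_rotvec())
        print(s,"t",np.round(t,2),"w",np.round(v,1),"world",np.round(P,4))
def where():
    s0=sensors.observe(); Rm=R.from_rotvec(s0["ee_rot"]); b=s0["position"]+Rm.apply(B)
    c,k=np.cos(DP[2]),np.sin(DP[2]); e=b[:2]-DP[:2]; Rx=Rm.as_matrix()[:,0]
    print("bore in damper mm",np.round([1000*(c*e[0]+k*e[1]),1000*(-k*e[0]+c*e[1]),1000*b[2]],1),"heading %.1f"%(np.degrees(np.arctan2(Rx[1],Rx[0])-DP[2])))
E
python3 -c "
from path import *
print(70+50*np.radians(80)+60); go([240,230,215,200,190])"
```

```text
199.81317007977316
t5.63 pos [0.458  0.107  0.1427] yaw 5.29 zax [-1.e-04 -3.e-04 -1.e+00] F [ 0.2 -0.7 -2.3] M [-0.01  0.01  0.03] w 0.586 j [-0.22  0.31 -0.15  2.05  0.07  0.78 -1.89]
240 t [ 0.54 -0.1   2.2 ] w [0. 0. 0.] world [0.4633 0.1085 0.1207]
230 t [ 1.54 -0.1   2.2 ] w [0. 0. 0.] world [0.4733 0.1094 0.1207]
215 t [ 3.04 -0.1   2.2 ] w [0. 0. 0.] world [0.4882 0.1108 0.1207]
200 t [ 4.54 -0.1   2.2 ] w [0. 0. 0.] world [0.5031 0.1122 0.1207]
190 t [ 5.54 -0.1   2.2 ] w [0. 0. 0.] world [0.5131 0.1131 0.1207]
```

```bash
python3 -m handwheel '[{"tx":0.2,"ty":-0.1,"tz":0.7,"wx":0,"wy":0,"wz":0,"claw":0.4},{"tx":0.5,"ty":-0.1,"tz":1.5,"wx":0,"wy":0,"wz":0,"claw":0.4},{"tx":1,"ty":-0.1,"tz":2.2,"wx":0,"wy":0,"wz":0,"claw":0.4},{"tx":2,"ty":-0.1,"tz":2.2,"wx":0,"wy":0,"wz":0,"claw":0.4},{"tx":2,"ty":-0.1,"tz":2.2,"wx":0,"wy":0,"wz":0,"claw":0.4},{"tx":2,"ty":-0.1,"tz":2.2,"wx":0,"wy":0,"wz":0,"claw":0.4}]'; python3 look.py h wrist
python3 - <<'E'
from path import *
where()
im=np.load("wrist_h.npz")["im"]
cv2.imwrite("pics/h2.png",cv2.resize(im[190:350,210:430],None,fx=3.6,fy=3.6,interpolation=cv2.INTER_CUBIC))
go([225,215,205,195,185,175,165])
E
```

```text
clock: 6.13
position: [0.4786, 0.1111, 0.1205]
ee_rot: [-3.138, -0.147, 0.0]
force: [-0.1, 0.9, -0.2]
width: 0.59
t6.13 pos [0.4786 0.1111 0.1205] yaw 5.38 zax [-1.e-04  0.e+00 -1.e+00] F [-0.1  0.9 -0.2] M [-0.01  0.04  0.  ] w 0.590 j [-0.22  0.37 -0.15  2.03  0.08  0.75 -1.89]
bore in damper mm [-125.4 -132.8  109.9] heading 10.1
t6.18 pos [0.4781 0.1111 0.1206] yaw 5.39 zax [-2.e-04 -1.e-04 -1.e+00] F [ 0.3  0.3 -1.5] M [0.02 0.02 0.01] w 0.587 j [-0.22  0.37 -0.15  2.03  0.08  0.75 -1.89]
225 t [-0.    0.12 -0.01] w [0.  0.  0.1] world [0.4782 0.1099 0.1207]
215 t [ 1.    0.12 -0.01] w [0.  0.  0.1] world [0.4882 0.1108 0.1207]
205 t [ 2.    0.12 -0.01] w [0.  0.  0.1] world [0.4982 0.1117 0.1207]
195 t [ 3.    0.13 -0.01] w [0.  0.  0.1] world [0.5081 0.1126 0.1207]
185 t [ 4.    0.13 -0.01] w [0.  0.  0.1] world [0.5181 0.1135 0.1207]
175 t [ 5.    0.13 -0.01] w [0.  0.  0.1] world [0.528  0.1145 0.1207]
165 t [ 6.    0.13 -0.01] w [0.  0.  0.1] world [0.538  0.1154 0.1207]
```

View pics/h2.png

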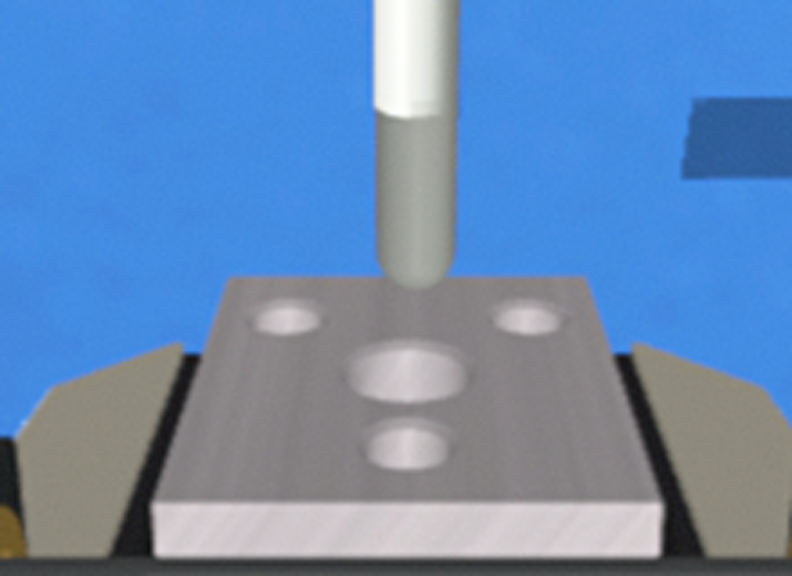

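The rod end at zoomed (416,285) sits about 1 mm right of the bore axis at (408,372), as the helper says. I'll correct for that and thread on.

```bash
python3 -m handwheel '[{"tx":0,"ty":0.12,"tz":0,"wx":0,"wy":0,"wz":0,"claw":0.4},{"tx":0.3,"ty":0.12,"tz":0,"wx":0,"wy":0,"wz":0,"claw":0.4},{"tx":0.6,"ty":0.12,"tz":0,"wx":0,"wy":0,"wz":0,"claw":0.4},{"tx":0.9,"ty":0.12,"tz":0,"wx":0,"wy":0,"wz":0,"claw":0.4},{"tx":1.2,"ty":0.12,"tz":0,"wx":0,"wy":0,"wz":0,"claw":0.4},{"tx":1.6,"ty":0.12,"tz":0,"wx":0,"wy":0,"wz":0,"claw":0.4},{"tx":2,"ty":0.12,"tz":0,"wx":0,"wy":0,"wz":0,"claw":0.4},{"tx":2.4,"ty":0.12,"tz":0,"wx":0,"wy":0,"wz":0,"claw":0.4},{"tx":2.8,"ty":0.12,"tz":0,"wx":0,"wy":0,"wz":0,"claw":0.4},{"tx":2.8,"ty":0.12,"tz":0,"wx":0,"wy":0,"wz":0,"claw":0.4},{"tx":2.8,"ty":0.12,"tz":0,"wx":0,"wy":0,"wz":0,"claw":0.4}]'; python3 look.py i wrist
python3 - <<'E'
from path import *
where()
im=np.load("wrist_i.npz")["im"]
cv2.imwrite("pics/i2.png",cv2.resize(im[190:350,210:430],None,fx=3.6,fy=3.6,interpolation=cv2.INTER_CUBIC))
go([197,187,177,167,157,147])
E
```

```text
clock: 7.1
position: [0.506, 0.1124, 0.1206]
ee_rot: [3.138, 0.148, -0.0]
force: [0.5, -0.0, -0.4]
width: 0.589
t7.10 pos [0.506  0.1124 0.1206] yaw 5.39 zax [-1.e-04 -0.e+00 -1.e+00] F [ 0.5 -0.  -0.4] M [-0.01  0.01 -0.01] w 0.589 j [-0.22  0.41 -0.14  1.96  0.08  0.77 -1.88]
bore in damper mm [ -98.  -129.2  109.9] heading 10.1
t7.15 pos [0.5057 0.1124 0.1206] yaw 5.39 zax [-3.e-04 -1.e-04 -1.e+00] F [ 0.5 -0.5 -1.8] M [0.02 0.02 0.01] w 0.585 j [-0.22  0.41 -0.14  1.96  0.08  0.77 -1.88]
197 t [ 0.04 -0.   -0.01] w [0.  0.  0.1] world [0.5061 0.1124 0.1207]
187 t [ 1.04  0.   -0.01] w [0.  0.  0.1] world [0.5161 0.1134 0.1207]
177 t [ 2.04  0.   -0.01] w [0.  0.  0.1] world [0.526  0.1143 0.1207]
167 t [ 3.04  0.01 -0.01] w [0.  0.  0.1] world [0.536  0.1152 0.1207]
157 t [ 4.04  0.01 -0.01] w [0.  0.  0.1] world [0.546  0.1161 0.1207]
147 t [ 5.04  0.01 -0.01] w [0.  0.  0.1] world [0.5559 0.117  0.1207]
```

View pics/i2.png

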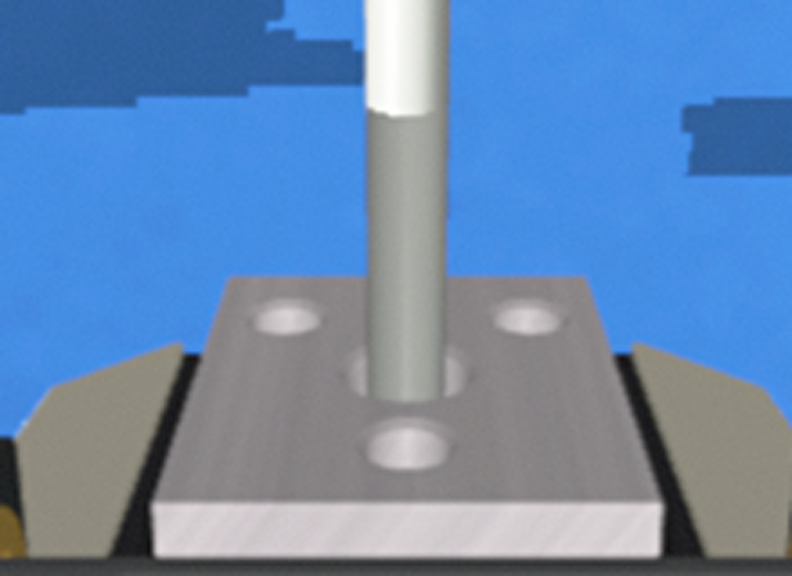

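The rod is in the bore and centred: the gaps at (357,375) and (457,375) are equal, and the force is near zero. I'll continue along the outer leg.

```bash
python3 -m handwheel '[{"tx":0.4,"ty":0,"tz":0,"wx":0,"wy":0,"wz":0,"claw":0.4},{"tx":0.9,"ty":0,"tz":0,"wx":0,"wy":0,"wz":0,"claw":0.4},{"tx":1.4,"ty":0,"tz":0,"wx":0,"wy":0,"wz":0,"claw":0.4},{"tx":1.9,"ty":0,"tz":0,"wx":0,"wy":0,"wz":0,"claw":0.4},{"tx":2.4,"ty":0,"tz":0,"wx":0,"wy":0,"wz":0,"claw":0.4},{"tx":2.9,"ty":0,"tz":0,"wx":0,"wy":0,"wz":0,"claw":0.4},{"tx":3.4,"ty":0,"tz":0,"wx":0,"wy":0,"wz":0,"claw":0.4},{"tx":3.9,"ty":0,"tz":0,"wx":0,"wy":0,"wz":0,"claw":0.4},{"tx":4.4,"ty":0,"tz":0,"wx":0,"wy":0,"wz":0,"claw":0.4},{"tx":4.9,"ty":0,"tz":0,"wx":0,"wy":0,"wz":0,"claw":0.4},{"tx":4.9,"ty":0,"tz":0,"wx":0,"wy":0,"wz":0,"claw":0.4},{"tx":4.9,"ty":0,"tz":0,"wx":0,"wy":0,"wz":0,"claw":0.4}]'; python3 look.py j wrist
python3 - <<'E'
from path import *
where()
im=np.load("wrist_j.npz")["im"]
cv2.imwrite("pics/j2.png",cv2.resize(im[150:350,210:430],None,fx=3,fy=3,interpolation=cv2.INTER_CUBIC))
go(np.arange(148,100,-4))
E
```

```text
clock: 8.15
position: [0.5547, 0.117, 0.1206]
ee_rot: [3.138, 0.148, -0.0]
force: [-0.4, -0.1, -0.8]
width: 0.588
t8.15 pos [0.5547 0.117  0.1206] yaw 5.39 zax [-1.e-04 -1.e-04 -1.e+00] F [-0.4 -0.1 -0.8] M [-0.02  0.    0.01] w 0.588 j [-0.21  0.48 -0.13  1.85  0.08  0.83 -1.85]
bore in damper mm [ -49.9 -120.6  109.9] heading 10.1
t8.20 pos [0.5544 0.117  0.1206] yaw 5.40 zax [-4.e-04 -2.e-04 -1.e+00] F [-0.1  0.9 -1.3] M [ 0.06  0.02 -0.01] w 0.589 j [-0.21  0.47 -0.13  1.85  0.08  0.83 -1.85]
148 t [ 0.05  0.01 -0.01] w [0.  0.  0.1] world [0.5549 0.1169 0.1207]
144 t [ 0.45  0.01 -0.01] w [0.  0.  0.1] world [0.5589 0.1173 0.1207]
140 t [ 0.85  0.01 -0.01] w [0.  0.  0.1] world [0.5629 0.1177 0.1207]
136 t [ 1.25  0.01 -0.01] w [ 0.   0.  -4.2] world [0.5668 0.1181 0.1207]
132 t [ 1.64 -0.04 -0.01] w [ 0.   0.  -8.8] world [0.5708 0.1189 0.1207]
128 t [ 2.04 -0.11 -0.01] w [  0.    0.  -13.4] world [0.5746 0.12   0.1207]
124 t [ 2.42 -0.21 -0.01] w [  0.   0. -18.] world [0.5784 0.1213 0.1207]
120 t [ 2.8  -0.34 -0.01] w [  0.    0.  -22.6] world [0.582  0.123  0.1207]
116 t [ 3.16 -0.51 -0.01] w [  0.    0.  -27.1] world [0.5855 0.125  0.1207]
112 t [ 3.52 -0.7  -0.01] w [  0.    0.  -31.7] world [0.5888 0.1273 0.1207]
108 t [ 3.85 -0.92 -0.01] w [ -0.    0.  -36.3] world [0.5919 0.1298 0.1207]
104 t [ 4.17 -1.17 -0.01] w [ -0.    0.  -40.9] world [0.5948 0.1325 0.1207]
```

View pics/j2.png

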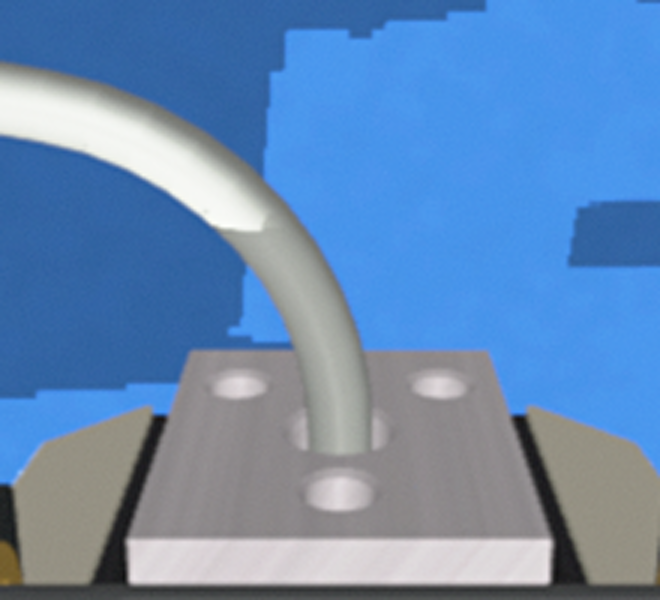

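The flange is 8 mm short of the bend, with the rod still centred in the bore at zoomed (340,430). I'll take the first half of the bend now.

```bash
python3 -m handwheel '[{"tx":0.45,"ty":0.01,"tz":0,"wx":0,"wy":0,"wz":0,"claw":0.4},{"tx":0.85,"ty":0.01,"tz":0,"wx":0,"wy":0,"wz":-0.5,"claw":0.4},{"tx":1.25,"ty":0.01,"tz":0,"wx":0,"wy":0,"wz":-4.2,"claw":0.4},{"tx":1.64,"ty":-0.04,"tz":0,"wx":0,"wy":0,"wz":-8.8,"claw":0.4},{"tx":2.04,"ty":-0.11,"tz":0,"wx":0,"wy":0,"wz":-13.4,"claw":0.4},{"tx":2.42,"ty":-0.21,"tz":0,"wx":0,"wy":0,"wz":-18,"claw":0.4},{"tx":2.8,"ty":-0.34,"tz":0,"wx":0,"wy":0,"wz":-22.6,"claw":0.4},{"tx":3.16,"ty":-0.51,"tz":0,"wx":0,"wy":0,"wz":-27.1,"claw":0.4},{"tx":3.52,"ty":-0.7,"tz":0,"wx":0,"wy":0,"wz":-31.7,"claw":0.4},{"tx":3.52,"ty":-0.7,"tz":0,"wx":0,"wy":0,"wz":-31.7,"claw":0.4},{"tx":3.52,"ty":-0.7,"tz":0,"wx":0,"wy":0,"wz":-31.7,"claw":0.4}]'; python3 look.py k wrist
python3 - <<'E'
from path import *
where()
im=np.load("wrist_k.npz")["im"]
cv2.imwrite("pics/k2.png",cv2.resize(im[150:350,210:430],None,fx=3,fy=3,interpolation=cv2.INTER_CUBIC))
go(np.arange(112,64,-4))
E
```

```text
clock: 9.12
position: [0.5892, 0.1273, 0.1206]
ee_rot: [-2.979, -0.996, -0.0]
force: [0.0, 0.6, -1.2]
width: 0.587
t9.12 pos [0.5892 0.1273 0.1206] yaw 36.96 zax [-1.e-04  2.e-04 -1.e+00] F [ 0.   0.6 -1.2] M [-0.04  0.01  0.04] w 0.587 j [-0.12  0.54 -0.27  1.75  0.17  0.88 -1.38]
bore in damper mm [ -16.4 -107.3  109.9] heading 41.7
t9.17 pos [0.589  0.1271 0.1206] yaw 36.94 zax [-2.e-04 -0.e+00 -1.e+00] F [-0.5 -0.7 -1.4] M [-0.02  0.01 -0.02] w 0.585 j [-0.12  0.54 -0.26  1.75  0.17  0.88 -1.38]
112 t [-0.01 -0.02 -0.01] w [-0.   0.  -0.2] world [0.5888 0.1273 0.1207]
108 t [ 0.39 -0.03 -0.01] w [-0.   0.  -4.8] world [0.5919 0.1298 0.1207]
104 t [ 0.79 -0.08 -0.01] w [-0.   0.  -9.4] world [0.5948 0.1325 0.1207]
100 t [ 1.18 -0.15 -0.01] w [ -0.    0.  -13.9] world [0.5975 0.1355 0.1207]
96 t [ 1.57 -0.26 -0.01] w [ -0.    0.  -18.5] world [0.5999 0.1386 0.1207]
92 t [ 1.94 -0.4  -0.01] w [ -0.    0.  -23.1] world [0.6021 0.142  0.1207]
88 t [ 2.31 -0.57 -0.01] w [ -0.    0.  -27.7] world [0.604  0.1455 0.1207]
84 t [ 2.65 -0.76 -0.01] w [ -0.    0.  -32.3] world [0.6056 0.1492 0.1207]
80 t [ 2.99 -0.98 -0.01] w [ -0.    0.  -36.9] world [0.6069 0.1529 0.1207]
76 t [ 3.3  -1.23 -0.01] w [ -0.    0.  -41.4] world [0.6079 0.1568 0.1207]
72 t [ 3.59 -1.51 -0.01] w [ -0.   0. -46.] world [0.6086 0.1608 0.1207]
68 t [ 3.86 -1.8  -0.01] w [ -0.    0.  -48.3] world [0.609  0.1647 0.1207]
```

View pics/k2.png

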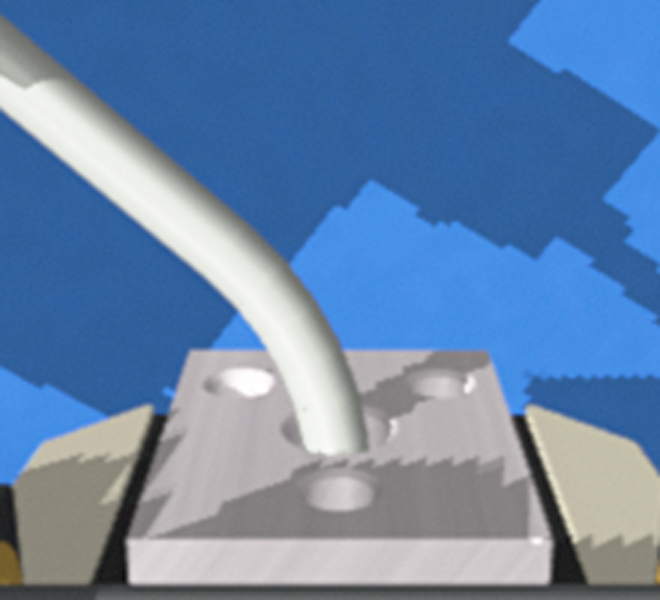

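The flange is mid-bend at near-zero force, with the rod slightly left in the bore, as the curve requires. I'll do the second half.

```bash
python3 -m handwheel '[{"tx":0.39,"ty":-0.03,"tz":0,"wx":0,"wy":0,"wz":-4.8,"claw":0.4},{"tx":0.79,"ty":-0.08,"tz":0,"wx":0,"wy":0,"wz":-9.4,"claw":0.4},{"tx":1.18,"ty":-0.15,"tz":0,"wx":0,"wy":0,"wz":-13.9,"claw":0.4},{"tx":1.57,"ty":-0.26,"tz":0,"wx":0,"wy":0,"wz":-18.5,"claw":0.4},{"tx":1.94,"ty":-0.4,"tz":0,"wx":0,"wy":0,"wz":-23.1,"claw":0.4},{"tx":2.31,"ty":-0.57,"tz":0,"wx":0,"wy":0,"wz":-27.7,"claw":0.4},{"tx":2.65,"ty":-0.76,"tz":0,"wx":0,"wy":0,"wz":-32.3,"claw":0.4},{"tx":2.99,"ty":-0.98,"tz":0,"wx":0,"wy":0,"wz":-36.9,"claw":0.4},{"tx":3.3,"ty":-1.23,"tz":0,"wx":0,"wy":0,"wz":-41.4,"claw":0.4},{"tx":3.59,"ty":-1.51,"tz":0,"wx":0,"wy":0,"wz":-46,"claw":0.4},{"tx":3.86,"ty":-1.8,"tz":0,"wx":0,"wy":0,"wz":-48.3,"claw":0.4},{"tx":3.86,"ty":-1.8,"tz":0,"wx":0,"wy":0,"wz":-48.3,"claw":0.4}]'; python3 look.py l wrist,scene
python3 - <<'E'
from path import *
where()
im=np.load("wrist_l.npz")["im"]
cv2.imwrite("pics/l2.png",cv2.resize(im[110:350,190:450],None,fx=2.5,fy=2.5,interpolation=cv2.INTER_CUBIC))
go(np.arange(68,20,-4))
E
```

```text
clock: 10.17
position: [0.6087, 0.1656, 0.1207]
ee_rot: [-2.308, -2.131, -0.0]
force: [0.3, 0.7, -0.9]
width: 0.585
t10.17 pos [0.6087 0.1656 0.1207] yaw 85.44 zax [-3.e-04  4.e-04 -1.e+00] F [ 0.3  0.7 -0.9] M [-0.05 -0.12  0.01] w 0.585 j [-0.04  0.61 -0.47  1.66  0.33  0.95 -0.71]
bore in damper mm [ -0.3 -68.  109.9] heading 90.0
t10.27 pos [0.6087 0.1648 0.1206] yaw 85.24 zax [-2.e-04 -3.e-04 -1.e+00] F [-1.  -0.5 -2.2] M [-0.09 -0.16  0.02] w 0.586 j [-0.04  0.61 -0.47  1.66  0.33  0.95 -0.71]
68 t [-0.    0.03 -0.01] w [-0.  0. -0.] world [0.609  0.1647 0.1207]
64 t [ 0.4   0.03 -0.01] w [-0.  0. -0.] world [0.6094 0.1687 0.1207]
60 t [ 0.8   0.03 -0.01] w [-0.  0. -0.] world [0.6097 0.1727 0.1207]
56 t [ 1.2   0.03 -0.01] w [-0.  0. -0.] world [0.61   0.1767 0.1207]
52 t [ 1.6   0.03 -0.01] w [-0.  0. -0.] world [0.6103 0.1807 0.1207]
48 t [ 2.    0.03 -0.01] w [-0.  0. -0.] world [0.6107 0.1847 0.1207]
44 t [ 2.4   0.03 -0.01] w [-0.  0. -0.] world [0.611  0.1887 0.1207]
40 t [ 2.8   0.03 -0.01] w [-0.  0. -0.] world [0.6113 0.1926 0.1207]
36 t [ 3.2   0.03 -0.01] w [-0.  0. -0.] world [0.6117 0.1966 0.1207]
32 t [ 3.6   0.03 -0.01] w [-0.  0. -0.] world [0.612  0.2006 0.1207]
28 t [ 4.    0.03 -0.01] w [-0.  0. -0.] world [0.6123 0.2046 0.1207]
24 t [ 4.4   0.03 -0.01] w [-0.  0. -0.] world [0.6127 0.2086 0.1207]
```

View pics/l2.png

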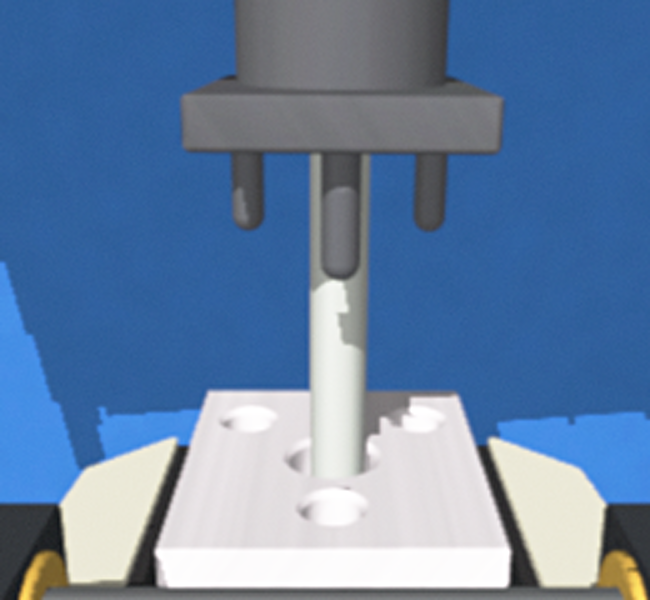

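View pics/l_scene.png

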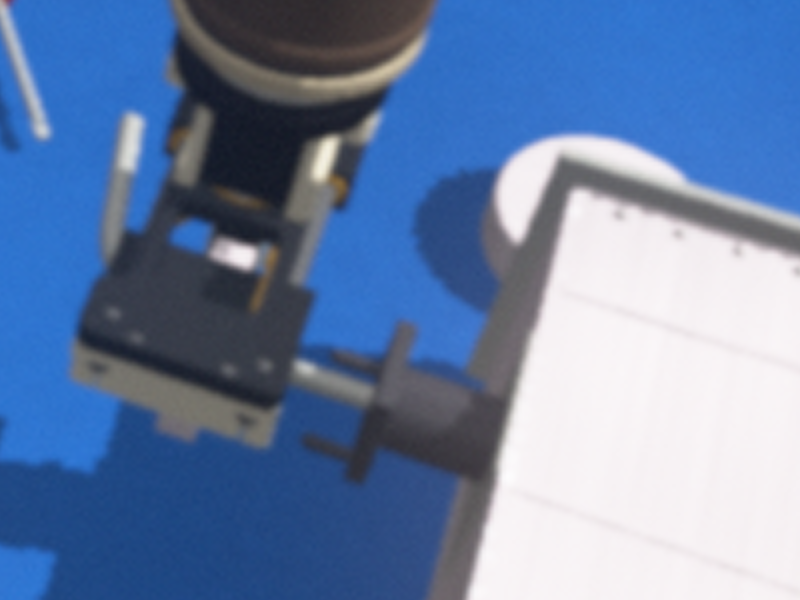

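The flange is past the bend and the three studs line up with its holes. The rod sits about 1 mm right in the bore, at zoomed x 339 against 333. I'll measure the rod and plate in tool coordinates before pushing on.

```bash
cat > meas.py <<'E'
import sys
from path import *
z=np.load(f"wrist_{sys.argv[1]}.npz"); im,d=z["im"],z["d"]
m=vision.camera_model("wrist");H=m["hand_eye"];K=m["K"]
v,u=np.mgrid[:480,:640]
pc=(np.stack([(u-K[0,2])/K[0,0]*d,(v-K[1,2])/K[1,1]*d,d],-1)@H[:3,:3].T+H[:3,3])*1000
q=pc.reshape(-1,3); q=q[d.reshape(-1)>0]
k=q[(abs(q[:,1])<30)&(q[:,0]>3)&(q[:,0]<12)&(q[:,2]>-18)&(q[:,2]<40)]
print("face x",np.median(k[:,0]),"y range",np.percentile(k[:,1],[.5,99.5]),"z range",np.percentile(k[:,2],[.5,99.5]))
k2=k[abs(k[:,0]-np.median(k[:,0]))<1]; A=np.c_[k2[:,1:],np.ones(len(k2))]; print("face plane",np.linalg.lstsq(A,k2[:,0],rcond=None)[0])
pl=q[(abs(q[:,1])<45)&(q[:,0]>15)&(q[:,0]<90)]
# plate front: top edge region -> points above rod
top=pl[(pl[:,2]<-12)&(pl[:,2]>-20)]
if len(top): print("plate top pts",len(top),"x",np.percentile(top[:,0],[1,50,99]),"y",np.percentile(top[:,1],[.5,99.5]),"z",np.median(top[:,2]))
rod=pl[(pl[:,2]>4)&(pl[:,2]<10)&(abs(pl[:,1]-1)<6.5)&(pl[:,0]>14)]
if len(rod)>30:
    def f(p):
        e=rod; return np.hypot(e[:,1]-p[0]-p[1]*(e[:,0]-15),e[:,2]-p[2]-p[3]*(e[:,0]-15))-5
    o=least_squares(f,[1,0,11,0],loss="soft_l1",f_scale=.5); print("rod at x=15: y,slope,z,slope",np.round(o.x,3),"n",len(rod),"rms",np.std(f(o.x)))
st=pl[(pl[:,2]<-4)&(pl[:,2]>-12)&(abs(pl[:,1]-1)<6)]
if len(st)>30:
    x0=st[:,0].min(); print("top stud tip x",np.percentile(st[:,0],[1,99]),"y",np.percentile(st[:,1],[2,98]),"ztop",np.percentile(st[:,2],[5]))
for sgn in(-1,1):
    a=pl[(pl[:,2]>20)&(pl[:,2]<34)&(abs(pl[:,1]-1-17*sgn)<7)]
    if len(a)>20: print("low stud",sgn,"x",np.percentile(a[:,0],[1,99]),"y",np.percentile(a[:,1],[2,98]),"ztop",np.percentile(a[:,2],[5]))
E
python3 meas.py l
```

```text
face x 7.570329517423216 y range [-29.67397084  29.60807579] z range [-17.82143034  39.30233786]
face plane [-3.73913166e-04 -2.41384724e-03  7.59094068e+00]
plate top pts 3165 x [56.89593883 70.61500292 74.50324722] y [-20.16664732  23.01049295] z -16.391381620663836
rod at x=15: y,slope,z,slope [1.0060e+00 7.0000e-03 1.0422e+01 0.0000e+00] n 1710 rms 0.44773118226301506
top stud tip x [48.05620134 89.81273155] y [-4.6424541   6.59321427] ztop [-11.57599242]
low stud -1 x [47.22962406 74.57724496] y [-18.5892678  -12.91909245] ztop [23.68106116]
low stud 1 x [47.08152048 74.24641842] y [15.32367232 21.01889751] ztop [23.89405004]
```

Run:
```python
import numpy as np,cv2
z=np.load("wrist_l.npz"); im,d=z["im"],z["d"]; g=cv2.cvtColor(im,cv2.COLOR_BGR2GRAY).astype(int)
for r in (155,160,165,190,195,230,250,270,285,294):
    print(r,[ (c,int(g[r,c+1]-g[r,c-1])) for c in range(255,400) if abs(g[r,c+1]-g[r,c-1])>18])
print(d[165,270:380:6].round(3)); print(d[195,270:380:6].round(3)); print(d[250,300:350:3].round(3))
```

```text
155 [(262, 21), (263, 22), (389, -29), (390, -28)]
160 [(263, 23), (389, -29), (390, -21)]
165 [(263, 25), (388, -20), (389, -30)]
190 [(283, 20), (287, -32), (288, -27), (295, 24), (313, 40), (314, 45), (315, 23), (317, -36), (318, -51), (331, -19), (333, 22), (334, 44), (337, -24), (338, -20), (368, 21)]
195 [(283, 19), (288, -32), (289, -25), (295, 25), (296, 21), (313, 41), (314, 43), (315, 24), (317, -33), (318, -45), (331, -23), (333, 34), (334, 46), (337, -25), (338, -19), (368, 20)]
230 [(312, 23), (313, 87), (314, 94), (315, 48), (316, 22), (327, -40), (328, -72), (329, -43), (334, -21), (336, -22), (337, -23)]
250 [(312, 24), (313, 87), (314, 94), (315, 49), (316, 20), (331, -23), (332, -31), (333, -43), (334, -53), (335, -50), (336, -34)]
270 [(270, 51), (271, 119), (272, 92), (273, 19), (313, -22), (314, -19), (316, 24), (330, -19), (331, -27), (332, -32), (333, -40), (334, -44), (335, -35), (352, 25), (353, 93), (354, 88), (355, 22), (372, -34), (373, -97), (374, -106), (375, -46)]
285 [(255, 28), (256, 40), (257, 40), (258, 23), (259, -21), (260, -64), (261, -56), (262,
[... 362 characters left out ...]
 (263, 138), (264, 130), (265, 48), (302, -19), (303, -41), (304, -43), (305, -36), (308, 27), (309, 28), (310, 31), (311, 33), (312, 20), (314, -23), (316, 22), (330, -22), (331, -31), (332, -38), (333, -43), (334, -23), (336, 39), (337, 48), (338, 34), (380, -28), (381, -110), (382, -146), (383, -83), (385, 22), (386, 82), (387, 126), (388, 105), (389, 45)]
[0.125 0.126 0.126 0.127 0.126 0.125 0.125 0.125 0.127 0.125 0.126 0.125
 0.126 0.125 0.125 0.125 0.127 0.126 0.126]
[0.268 0.269 0.268 0.17  0.171 0.267 0.267 0.267 0.136 0.135 0.134 0.155
 0.267 0.267 0.268 0.17  0.171 0.267 0.268]
[0.281 0.281 0.28  0.281 0.282 0.162 0.16  0.159 0.159 0.158 0.16  0.159
 0.281 0.281 0.28  0.28  0.281]
```

Edge measurements put the plate centre 1.2 mm and the near rod 0.5 mm to the tool's +y of the flange centre, so the heading is off by about 0.7°. I'll go on to just before the studs with that correction, then look again.

```bash
python3 -m handwheel '[{"tx":0.3,"ty":0.04,"tz":0,"wx":0,"wy":0,"wz":0.3,"claw":0.4},{"tx":0.7,"ty":0.05,"tz":0,"wx":0,"wy":0,"wz":0.5,"claw":0.4},{"tx":1.1,"ty":0.06,"tz":0,"wx":0,"wy":0,"wz":0.5,"claw":0.4},{"tx":1.5,"ty":0.07,"tz":0,"wx":0,"wy":0,"wz":0.5,"claw":0.4},{"tx":1.9,"ty":0.08,"tz":0,"wx":0,"wy":0,"wz":0.5,"claw":0.4},{"tx":2.3,"ty":0.09,"tz":0,"wx":0,"wy":0,"wz":0.5,"claw":0.4},{"tx":2.7,"ty":0.09,"tz":0,"wx":0,"wy":0,"wz":0.5,"claw":0.4},{"tx":3.1,"ty":0.1,"tz":0,"wx":0,"wy":0,"wz":0.5,"claw":0.4},{"tx":3.1,"ty":0.1,"tz":0,"wx":0,"wy":0,"wz":0.5,"claw":0.4},{"tx":3.1,"ty":0.1,"tz":0,"wx":0,"wy":0,"wz":0.5,"claw":0.4},{"tx":3.1,"ty":0.1,"tz":0,"wx":0,"wy":0,"wz":0.5,"claw":0.4}]'; python3 look.py m wrist,top,scene
python3 - <<'E'
from path import *
where()
z=np.load("wrist_m.npz"); im,d=z["im"],z["d"]; g=cv2.cvtColor(im,cv2.COLOR_BGR2GRAY).astype(int)
cv2.imwrite("pics/m2.png",cv2.resize(im[160:350,200:450],None,fx=3.1,fy=3.1,interpolation=cv2.INTER_CUBIC))
for r in range(170,300,10):
    print(r,[ (c,int(g[r,c+1]-g[r,c-1])) for c in range(250,400) if abs(g[r,c+1]-g[r,c-1])>24])
go([36,30,20,8])
E
python3 meas.py m
```

```text
clock: 11.18
position: [0.6124, 0.1955, 0.1206]
ee_rot: [2.318, 2.12, -0.0]
force: [-0.9, -0.6, -1.5]
width: 0.587
t11.18 pos [0.6124 0.1955 0.1206] yaw 84.89 zax [-1.e-04 -4.e-04 -1.e+00] F [-0.9 -0.6 -1.5] M [-0.11 -0.09 -0.03] w 0.587 j [-0.09  0.63 -0.47  1.63  0.33  0.97 -0.76]
bore in damper mm [  0.9 -37.2 110. ] heading 89.6
170 [(289, 25)]
180 []
190 []
200 []
210 [(281, 26), (282, 30)]
220 []
230 []
240 [(380, -29)]
250 []
260 [(310, 32), (311, 35), (313, -32), (314, -58), (315, -28), (328, 35), (329, 45)]
270 [(270, 40), (271, 93), (272, 74), (288, -55), (289, -87), (290, -42), (314, -34), (329, 37)]
280 [(267, 73), (268, 90), (269, 42), (278, -36), (279, -37), (282, 35), (283, 34), (284, 29), (295, -62), (296, -87), (297, -59), (298, -36), (314, -34), (329, 36), (365, -34), (366, -26)]
290 [(258, -62), (259, -97), (260, -90), (261, -40), (263, 27), (264, 97), (265, 110), (266, 53), (291, -34), (292, -55), (293, -35), (312, 33), (313, 39), (315, -75), (316, -63), (327, 26), (328, 38), (332, 43), (333, 49), (379, -26), (380, -58), (381, -64), (382, -33), (384, 39), (385, 94
[... 425 characters left out ...]
0.11 -0.  ] w [-0.   0.  -0.4] world [0.614  0.2245 0.1207]
face x 7.557541009439499 y range [-29.6092745   29.54258947] z range [-17.78674737  39.45429635]
face plane [-2.74408787e-04 -2.60180607e-03  7.58557281e+00]
plate top pts 6507 x [35.0102952  84.99683926 89.78066912] y [-43.93549898  43.80613591] z -18.56758268030126
rod at x=15: y,slope,z,slope [-3.0400e-01 -7.0000e-03  1.0416e+01 -1.4000e-02] n 189 rms 0.33146648929396383
top stud tip x [19.25694337 83.85258527] y [-4.67850167  6.67670069] ztop [-11.19258277]
low stud -1 x [17.13413108 44.49433687] y [-21.87592644 -14.46585687] ztop [21.57082064]
low stud 1 x [17.00298734 84.46286926] y [13.75886764 23.41579357] ztop [22.25303984]
```

View pics/m2.png

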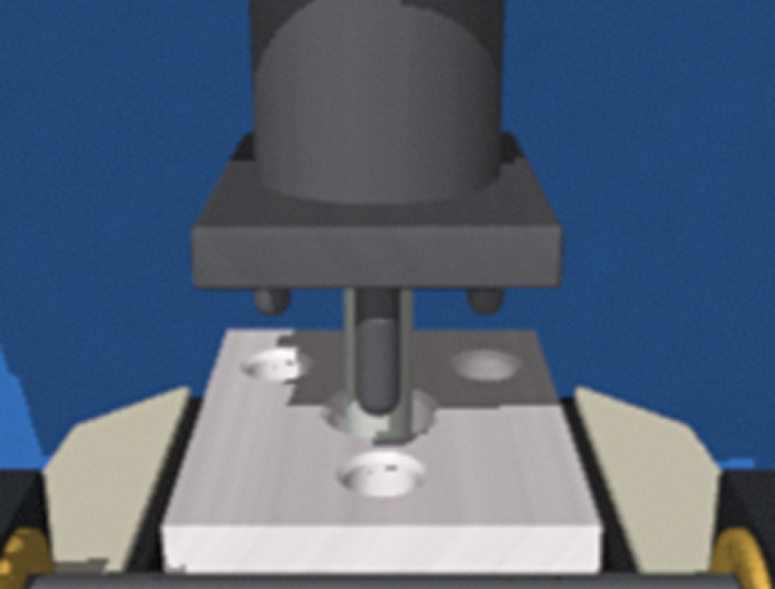

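View pics/m_scene.png

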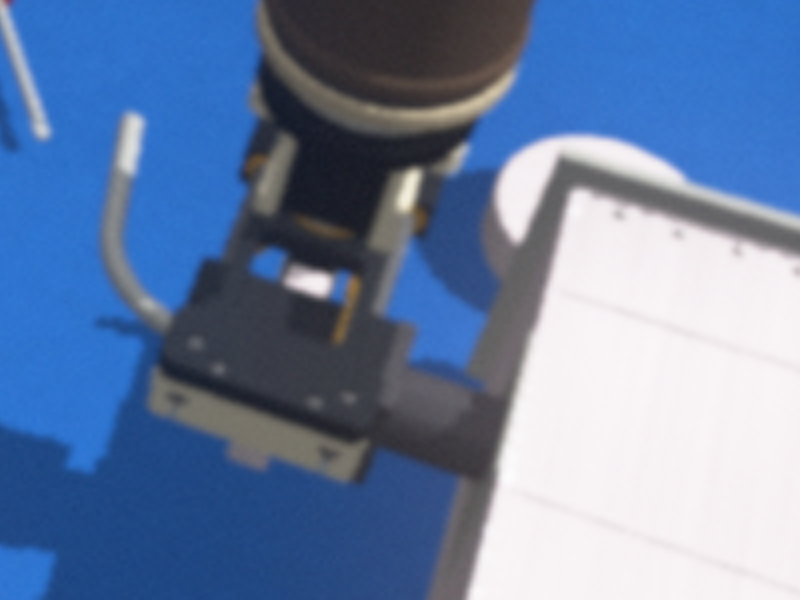

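The wrist picture shows the studs at zoomed (272,300), (486,300) and (379,400), lined up within about 0.4 mm of the holes at (277,363), (486,363) and (382,475). The remaining gap to flush is about 29 mm. I'll advance halfway, gently.

```bash
python3 -m handwheel '[{"tx":0.2,"ty":-0.03,"tz":0,"wx":0,"wy":0,"wz":0,"claw":0.4},{"tx":0.4,"ty":-0.03,"tz":0,"wx":0,"wy":0,"wz":0,"claw":0.4},{"tx":0.6,"ty":-0.03,"tz":0,"wx":0,"wy":0,"wz":0,"claw":0.4},{"tx":0.8,"ty":-0.03,"tz":0,"wx":0,"wy":0,"wz":0,"claw":0.4},{"tx":1,"ty":-0.03,"tz":0,"wx":0,"wy":0,"wz":0,"claw":0.4},{"tx":1.15,"ty":-0.03,"tz":0,"wx":0,"wy":0,"wz":0,"claw":0.4},{"tx":1.3,"ty":-0.03,"tz":0,"wx":0,"wy":0,"wz":0,"claw":0.4},{"tx":1.45,"ty":-0.03,"tz":0,"wx":0,"wy":0,"wz":0,"claw":0.4},{"tx":1.6,"ty":-0.03,"tz":0,"wx":0,"wy":0,"wz":0,"claw":0.4},{"tx":1.6,"ty":-0.03,"tz":0,"wx":0,"wy":0,"wz":0,"claw":0.4}]'; python3 look.py n wrist
python3 - <<'E'
from path import *
where()
im=np.load("wrist_n.npz")["im"]
cv2.imwrite("pics/n2.png",cv2.resize(im[180:350,200:450],None,fx=3.1,fy=3.1,interpolation=cv2.INTER_CUBIC))
go([20,8])
E
```

```text
clock: 12.17
position: [0.6135, 0.2122, 0.1207]
ee_rot: [-2.318, -2.121, -0.0]
force: [0.6, 0.0, -1.5]
width: 0.59
t12.17 pos [0.6135 0.2122 0.1207] yaw 84.92 zax [-0.e+00  2.e-04 -1.e+00] F [ 0.6  0.  -1.5] M [-0.05 -0.03  0.01] w 0.590 j [-0.11  0.63 -0.47  1.61  0.33  0.98 -0.78]
bore in damper mm [  0.6 -20.6 110. ] heading 89.7
t12.22 pos [0.6135 0.212  0.1207] yaw 84.91 zax [ 0.e+00  1.e-04 -1.e+00] F [-0.5  0.7 -1.2] M [-0.04 -0.06  0.02] w 0.585 j [-0.11  0.63 -0.47  1.61  0.33  0.98 -0.78]
20 t [ 0.06 -0.06  0.  ] w [ 0.  -0.  -0.3] world [0.613  0.2126 0.1207]
8 t [ 1.26 -0.06  0.  ] w [ 0.  -0.  -0.3] world [0.614  0.2245 0.1207]
```

View pics/n2.png

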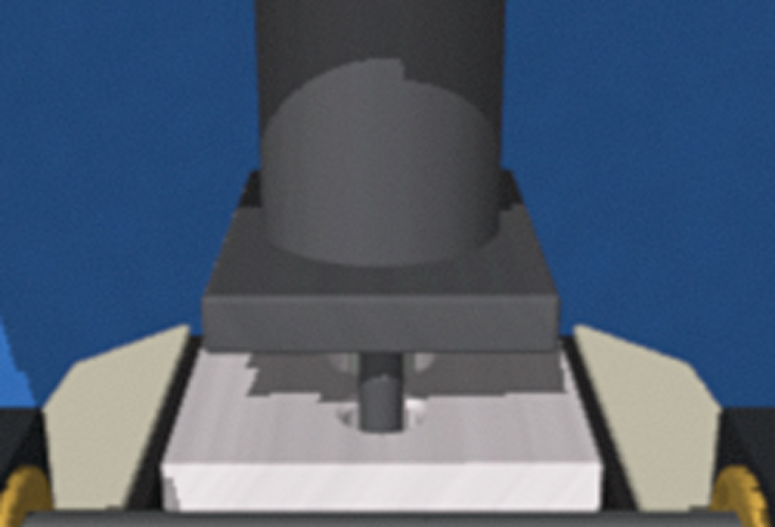

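The top stud is entering its hole at zoomed (380,415), with no contact force. I'll push the rest of the way to contact.

```bash
python3 -m handwheel '[{"tx":0.15,"ty":-0.02,"tz":0,"wx":0,"wy":0,"wz":0,"claw":0.4},{"tx":0.3,"ty":-0.02,"tz":0,"wx":0,"wy":0,"wz":0,"claw":0.4},{"tx":0.45,"ty":-0.02,"tz":0,"wx":0,"wy":0,"wz":0,"claw":0.4},{"tx":0.6,"ty":-0.02,"tz":0,"wx":0,"wy":0,"wz":0,"claw":0.4},{"tx":0.75,"ty":-0.02,"tz":0,"wx":0,"wy":0,"wz":0,"claw":0.4},{"tx":0.9,"ty":-0.02,"tz":0,"wx":0,"wy":0,"wz":0,"claw":0.4},{"tx":1,"ty":-0.02,"tz":0,"wx":0,"wy":0,"wz":0,"claw":0.4},{"tx":1.1,"ty":-0.02,"tz":0,"wx":0,"wy":0,"wz":0,"claw":0.4},{"tx":1.15,"ty":-0.02,"tz":0,"wx":0,"wy":0,"wz":0,"claw":0.4},{"tx":1.2,"ty":-0.02,"tz":0,"wx":0,"wy":0,"wz":0,"claw":0.4}]'; python3 -m handwheel '[{"tx":0.03,"ty":0,"tz":0,"wx":0,"wy":0,"wz":0,"claw":0.4},{"tx":0.06,"ty":0,"tz":0,"wx":0,"wy":0,"wz":0,"claw":0.4},{"tx":0.08,"ty":0,"tz":0,"wx":0,"wy":0,"wz":0,"claw":0.4},{"tx":0.1,"ty":0,"tz":0,"wx":0,"wy":0,"wz":0,"claw":0.4},{"tx":0.1,"ty":0,"tz":0,"wx":0,"wy":0,"wz":0,"claw":0.4}]';python3 look.py o wrist
python3 - <<'E'
from path import *
where()
im=np.load("wrist_o.npz")["im"]
cv2.imwrite("pics/o2.png",cv2.resize(im[180:350,200:450],None,fx=3.1,fy=3.1,interpolation=cv2.INTER_CUBIC))
E
```

```text
clock: 13.05
position: [0.6144, 0.2237, 0.1207]
ee_rot: [2.318, 2.12, -0.0]
force: [-0.8, 0.5, -1.7]
width: 0.587
clock: 13.47
position: [0.6144, 0.2242, 0.1207]
ee_rot: [2.318, 2.12, -0.001]
force: [-0.8, -2.6, -0.3]
width: 0.582
t13.47 pos [0.6144 0.2242 0.1207] yaw 84.88 zax [-2.e-04 -7.e-04 -1.e+00] F [-0.8 -2.6 -0.3] M [-0.4   0.02  0.03] w 0.582 j [-0.13  0.64 -0.47  1.6   0.33  0.98 -0.79]
bore in damper mm [  0.5  -8.3 110. ] heading 89.6
```

View pics/o2.png

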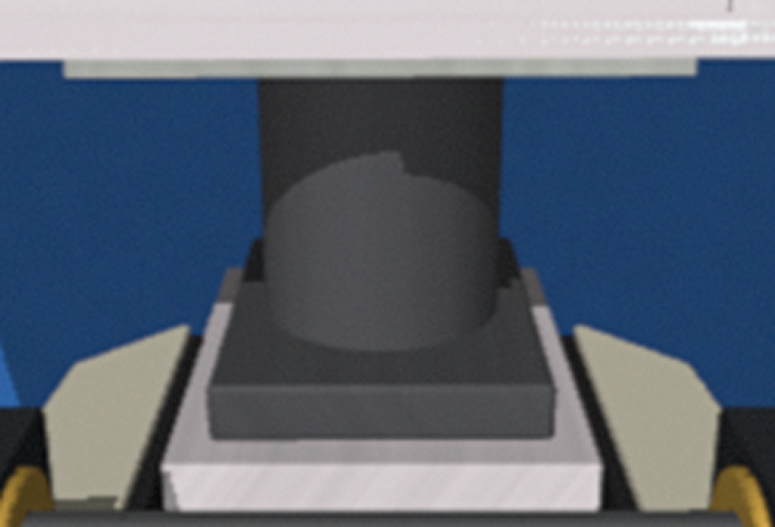

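Contact is starting at about -2.6 N. I'll press a little more.

```bash
python3 -m handwheel '[{"tx":0.05,"ty":0,"tz":0,"wx":0,"wy":0,"wz":0,"claw":0.4},{"tx":0.1,"ty":0,"tz":0,"wx":0,"wy":0,"wz":0,"claw":0.4},{"tx":0.15,"ty":0,"tz":0,"wx":0,"wy":0,"wz":0,"claw":0.4},{"tx":0.15,"ty":0,"tz":0,"wx":0,"wy":0,"wz":0,"claw":0.4}]';python3 look.py p wrist
python3 - <<'E'
from path import *
where()
E
```

```text
clock: 13.85
position: [0.6145, 0.2242, 0.1206]
ee_rot: [2.318, 2.118, -0.004]
force: [-2.3, -7.9, 2.8]
width: 0.589
t13.85 pos [0.6145 0.2242 0.1206] yaw 84.83 zax [-9.0e-04 -2.9e-03 -1.0e+00] F [-2.3 -7.9  2.8] M [-1.34  0.37  0.12] w 0.589 j [-0.14  0.64 -0.46  1.6   0.33  0.98 -0.8 ]
bore in damper mm [  0.5  -8.3 109.9] heading 89.6
```

```bash
python3 -m handwheel '[{"tx":0.05,"ty":0,"tz":0,"wx":0,"wy":0,"wz":0,"claw":0.4},{"tx":0.1,"ty":0,"tz":0,"wx":0,"wy":0,"wz":0,"claw":0.4},{"tx":0.15,"ty":0,"tz":0,"wx":0,"wy":0,"wz":0,"claw":0.4},{"tx":0.15,"ty":0,"tz":0,"wx":0,"wy":0,"wz":0,"claw":0.4}]';python3 look.py q wrist,scene
python3 - <<'E'
from path import *
where()
z=np.load("wrist_q.npz"); im,d=z["im"],z["d"]
cv2.imwrite("pics/q2.png",cv2.resize(im[230:350,230:420],None,fx=4.2,fy=4.2,interpolation=cv2.INTER_CUBIC))
m=vision.camera_model("wrist");H=m["hand_eye"];K=m["K"]
v,u=np.mgrid[:480,:640]
pc=(np.stack([(u-K[0,2])/K[0,0]*d,(v-K[1,2])/K[1,1]*d,d],-1)@H[:3,:3].T+H[:3,3])*1000
for r in range(295,345,3): print(r,np.round(pc[r,322],1))
E
```

```text
clock: 14.23
position: [0.6145, 0.2243, 0.1205]
ee_rot: [2.318, 2.116, -0.007]
force: [-2.9, -10.8, 4.4]
width: 0.582
t14.23 pos [0.6145 0.2243 0.1205] yaw 84.79 zax [-0.0015 -0.0049 -1.    ] F [ -2.9 -10.8   4.4] M [-2.19  0.68  0.18] w 0.582 j [-0.14  0.64 -0.46  1.59  0.33  0.99 -0.8 ]
bore in damper mm [  0.5  -8.3 109.8] heading 89.5
295 [15.6 -0.  -8.5]
298 [ 15.8  -0.  -11.6]
301 [ 15.4  -0.  -13.4]
304 [ 15.3  -0.  -15.6]
307 [ 14.5  -0.  -16.7]
310 [ 12.9  -0.  -16. ]
313 [ 12.2  -0.  -17.2]
316 [ 10.9  -0.  -17.2]
319 [  9.3  -0.  -16.7]
322 [  7.6  -0.  -16. ]
325 [  7.4  -0.  -17.9]
328 [  7.7  -0.  -20.7]
331 [  7.1  -0.  -21.8]
334 [  5.2  -0.  -20.8]
337 [  3.9  -0.  -20.9]
340 [  2.4  -0.  -20.6]
343 [  1.4  -0.  -21.2]
```

View pics/q2.png

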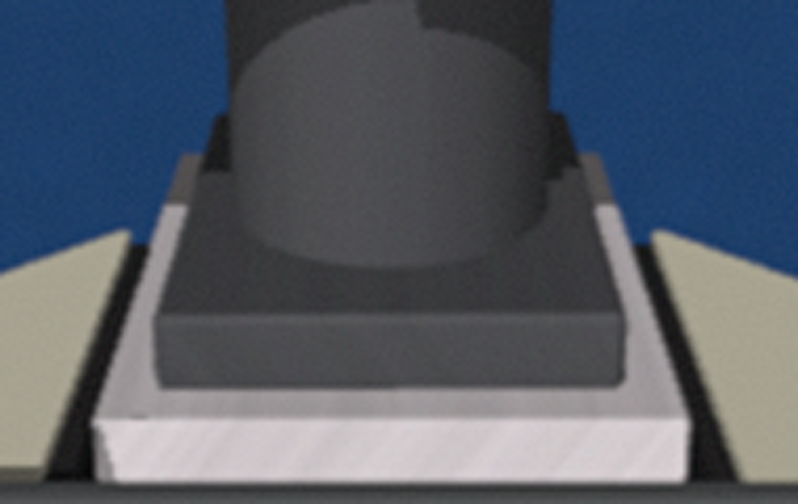

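View pics/q_scene.png

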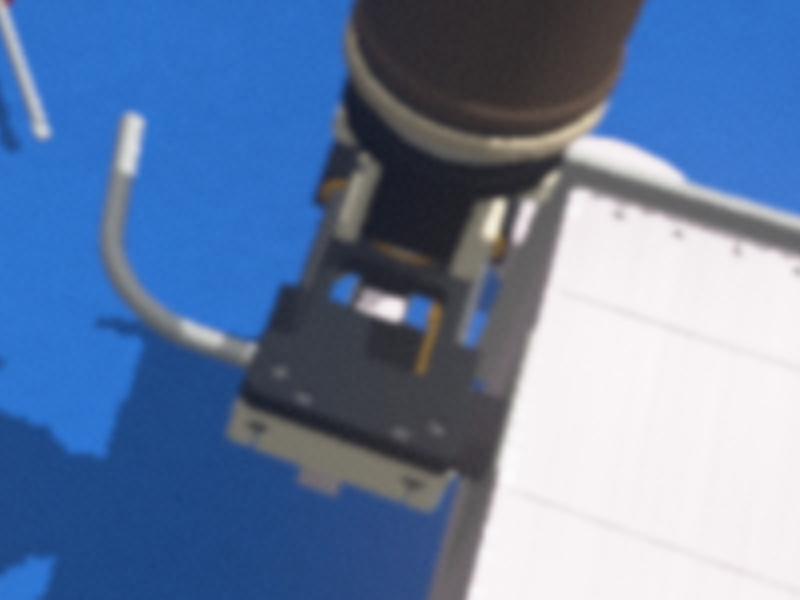

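Depth puts the plate's front edge at tool x 7.6 and the flange face at 7.4, so it is flush. Before letting go I'll ease the push and lower about 2 mm, so that the holes rest on the studs.

```bash
python3 -m handwheel '[{"tx":-0.1,"ty":0,"tz":0,"wx":0,"wy":0,"wz":0,"claw":0.4},{"tx":-0.22,"ty":0,"tz":0,"wx":0,"wy":0,"wz":0,"claw":0.4},{"tx":-0.22,"ty":0,"tz":0.05,"wx":0,"wy":0,"wz":0,"claw":0.4},{"tx":-0.22,"ty":0,"tz":0.1,"wx":0,"wy":0,"wz":0,"claw":0.4},{"tx":-0.22,"ty":0,"tz":0.15,"wx":0,"wy":0,"wz":0,"claw":0.4},{"tx":-0.22,"ty":0,"tz":0.18,"wx":0,"wy":0,"wz":0,"claw":0.4},{"tx":-0.22,"ty":0,"tz":0.18,"wx":0,"wy":0,"wz":0,"claw":0.4}]';python3 -c "
from path import *
now();where()"
```

```text
clock: 14.92
position: [0.6148, 0.2242, 0.1189]
ee_rot: [2.318, 2.119, -0.002]
force: [-1.9, -6.8, 1.5]
width: 0.588
t14.92 pos [0.6148 0.2242 0.1189] yaw 84.85 zax [-0.     -0.0018 -1.    ] F [-1.9 -6.8  1.5] M [-1.29  0.2   0.09] w 0.588 j [-0.14  0.64 -0.46  1.6   0.33  0.98 -0.8 ]
bore in damper mm [  0.8  -8.3 108.2] heading 89.6
```

```bash
python3 -m handwheel '[{"tx":-0.05,"ty":0,"tz":0.03,"wx":0,"wy":0,"wz":0,"claw":0.4},{"tx":-0.1,"ty":0,"tz":0.05,"wx":0,"wy":0,"wz":0,"claw":0.4},{"tx":-0.1,"ty":0,"tz":0.05,"wx":0,"wy":0,"wz":0,"claw":0.4},{"tx":-0.1,"ty":0,"tz":0.05,"wx":0,"wy":0,"wz":0,"claw":0.4}]' 5; python3 -c "
from path import *
now()"; python3 -m handwheel '[{"tx":0,"ty":0,"tz":0,"wx":0,"wy":0,"wz":0,"claw":0.65},{"tx":0,"ty":0,"tz":0,"wx":0,"wy":0,"wz":0,"claw":0.75},{"tx":0,"ty":0,"tz":0,"wx":0,"wy":0,"wz":0,"claw":0.85},{"tx":0,"ty":0,"tz":0,"wx":0,"wy":0,"wz":0,"claw":0.95},{"tx":0,"ty":0,"tz":0,"wx":0,"wy":0,"wz":0,"claw":0.95},{"tx":0,"ty":0,"tz":0,"wx":0,"wy":0,"wz":0,"claw":0.95}]'; python3 look.py r wrist
python3 - <<'E'
from h import *
z=np.load("wrist_r.npz"); im,d=z["im"],z["d"]
cv2.imwrite("pics/r2.png",cv2.resize(im[230:350,200:450],None,fx=3.1,fy=3.1,interpolation=cv2.INTER_CUBIC))
m=vision.camera_model("wrist");H=m["hand_eye"];K=m["K"]
v,u=np.mgrid[:480,:640]
pc=(np.stack([(u-K[0,2])/K[0,0]*d,(v-K[1,2])/K[1,1]*d,d],-1)@H[:3,:3].T+H[:3,3])*1000
for c in (300,322,345):
  for r in range(310,345,3): print(c,r,np.round(pc[r,c],1))
E
```

```text
clock: 15.25
position: [0.6147, 0.2243, 0.1189]
ee_rot: [2.318, 2.12, 0.001]
force: [-1.6, -5.4, 5.9]
width: 0.593
t15.25 pos [0.6147 0.2243 0.1189] yaw 84.88 zax [ 7.e-04 -2.e-04 -1.e+00] F [-1.6 -5.4  5.9] M [-1.08  0.34  0.05] w 0.593 j [-0.13  0.64 -0.47  1.6   0.33  0.98 -0.79]
clock: 15.75
position: [0.6144, 0.2247, 0.1183]
ee_rot: [-2.318, -2.12, -0.0]
force: [0.6, 1.0, 0.7]
width: 0.933
t15.75 pos [0.6144 0.2247 0.1183] yaw 84.91 zax [-1.e-04  2.e-04 -1.e+00] F [0.6 1.  0.7] M [ 0.01 -0.06  0.02] w 0.933 j [-0.13  0.64 -0.47  1.6   0.33  0.98 -0.79]
300 310 [ 14.8  -8.3 -19.6]
300 313 [ 13.   -8.4 -18.7]
300 316 [ 12.1  -8.4 -19.3]
300 319 [ 10.1  -8.5 -18.1]
300 322 [  8.9  -8.5 -18.2]
300 325 [  8.1  -8.5 -19.1]
300 328 [  6.7  -8.5 -19. ]
300 331 [  7.2  -8.4 -22. ]
300 334 [  6.2  -8.4 -22.4]
300 337 [  4.   -8.5 -21.1]
300 340 [  3.3  -8.4 -21.9]
300 343 [  2.   -8.5 -22.1]
322 310 [ 14.6  -0.  -19.1]
322 313 [ 12.9  -0.  -18.4]
322 316 [ 12.   -0.  -19.2]
322 319 [ 10.4  -0.  -18.6]
322 322 [  9.3  -0.  -18.9]
322 325 [  7.8  -0.  -18.6]
322 328 [  7.1  -0.  -19.6]
322 331 [  6.9  -0.  -21.5]
322 334 [  5.4  -0.  -21.1]
322 337 [  4.1  -0.  -21.2]
322 340 [  3.   -0.  -21.5]
322 343 [  1.8  -0.  -21.8]
345 310 [ 14.7   8.7 -19.4]
345 313 [ 13.2   8.7 -18.9]
345 316 [ 11.8   8.8 -18.8]
345 319 [ 10.9   8.8 -19.5]
345 322 [  9.2   8.8 -18.7]
345 325 [  7.5   8.9 -18.2]
345 328 [  7.1   8.8 -19.7]
345 331 [  7.3   8.7 -22.1]
345 334 [  5.6   8.7 -21.4]
345 337 [  4.2   8.8 -21.3]
345 340 [  3.2   8.8 -21.9]
345 343 [  1.2   8.8 -20.9]
```

View pics/r2.png

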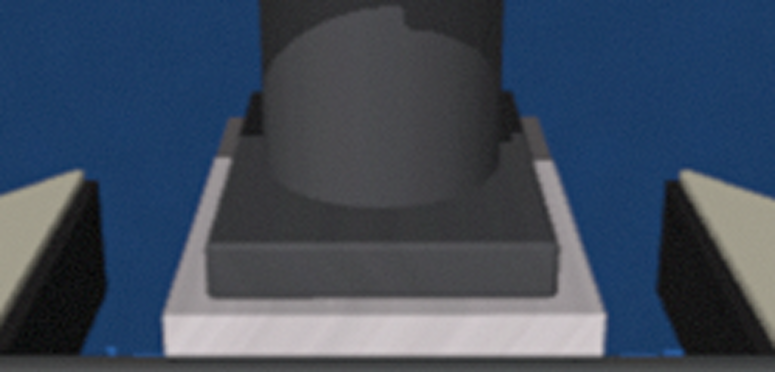

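The flange is released and still flush, with the fingers clear on both sides (edges at x 105 and 660 against the flange's 165–605). Now I'll retract straight up.

```bash
python3 -m handwheel '[{"tx":0,"ty":0,"tz":-0.5,"wx":0,"wy":0,"wz":0,"claw":0.95},{"tx":0,"ty":0,"tz":-1.5,"wx":0,"wy":0,"wz":0,"claw":0.95},{"tx":0,"ty":0,"tz":-3,"wx":0,"wy":0,"wz":0,"claw":0.95},{"tx":0,"ty":0,"tz":-5,"wx":0,"wy":0,"wz":0,"claw":0.95},{"tx":0,"ty":0,"tz":-7,"wx":0,"wy":0,"wz":0,"claw":0.95},{"tx":0,"ty":0,"tz":-9,"wx":0,"wy":0,"wz":0,"claw":0.95},{"tx":0,"ty":0,"tz":-11,"wx":0,"wy":0,"wz":0,"claw":0.95},{"tx":-3,"ty":0,"tz":-13,"wx":0,"wy":0,"wz":0,"claw":0.95},{"tx":-6,"ty":0,"tz":-14,"wx":0,"wy":0,"wz":0,"claw":0.95},{"tx":-9,"ty":0,"tz":-14,"wx":0,"wy":0,"wz":0,"claw":0.95},{"tx":-12,"ty":0,"tz":-14,"wx":0,"wy":0,"wz":0,"claw":0.95},{"tx":-12,"ty":0,"tz":-14,"wx":0,"wy":0,"wz":0,"claw":0.95}]'; python3 -m handwheel '[{"tx":0,"ty":0,"tz":0,"wx":0,"wy":0,"wz":0,"claw":0.95},{"tx":0,"ty":0,"tz":0,"wx":0,"wy":0,"wz":0,"claw":0.95}]';python3 look.py s wrist,scene,top
```

```text
clock: 16.8
position: [0.6045, 0.0971, 0.2596]
ee_rot: [2.324, 2.108, -0.003]
force: [0.9, -0.5, 0.3]
width: 0.95
clock: 16.97
position: [0.6038, 0.1054, 0.2593]
ee_rot: [2.318, 2.12, 0.002]
force: [0.1, 0.4, 0.2]
width: 0.949
t16.97 pos [0.6038 0.1054 0.2593] yaw 84.89 zax [ 9.e-04  7.e-04 -1.e+00] F [0.1 0.4 0.2] M [ 0.01 -0.06  0.01] w 0.949 j [ 0.08  0.45 -0.5   1.55  0.23  1.2  -0.55]
```

View pics/s_wrist.png

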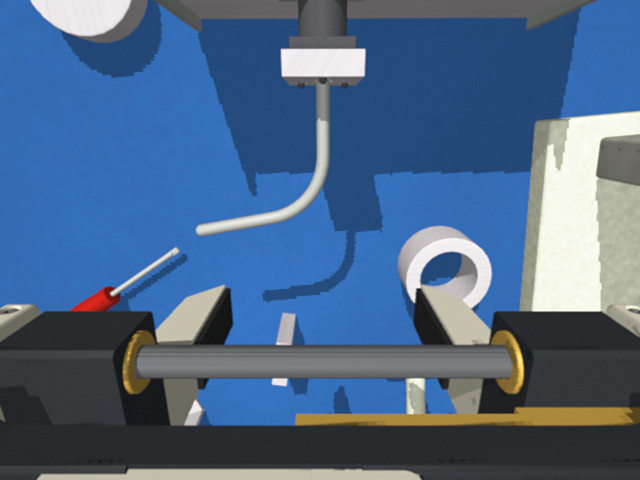

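View pics/s_scene.png

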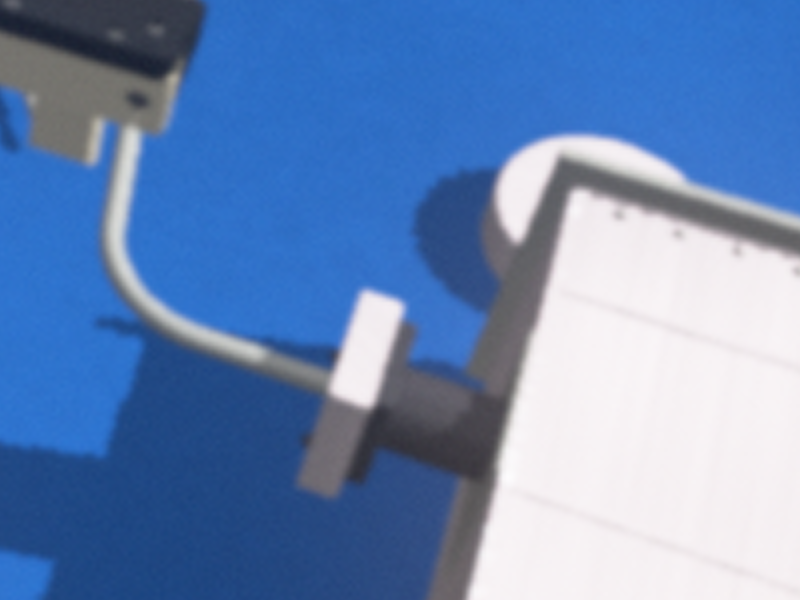

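View pics/s_top.png

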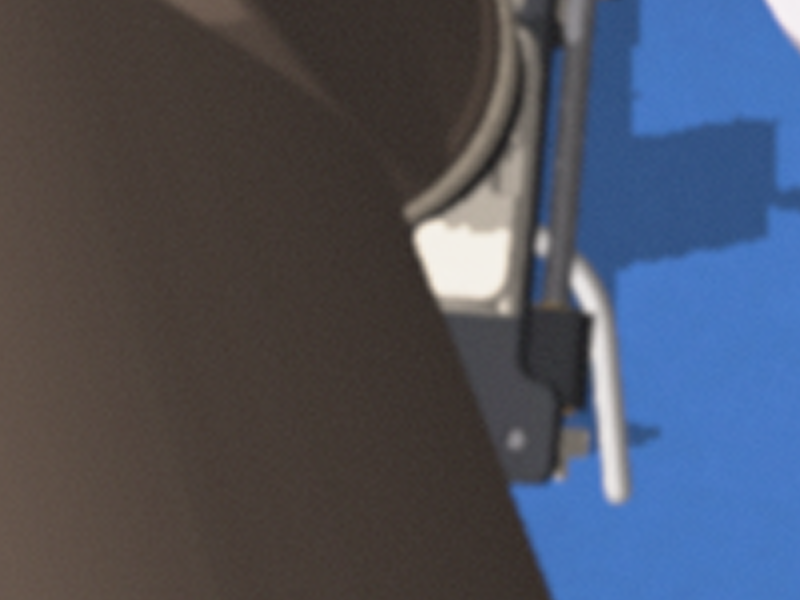

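Wrist picture: the flange sits against the plate at (323,65), with all three stud tips showing at (301,86), (323,80) and (345,86). The scene view shows no gap. One last check on the other two flanges before I hand in.

Run:
```python
from h import *
z0=np.load("scene0.npz"); z=np.load("scene_s.npz")
cv2.imwrite("pics/t.png",z["im"])
for c in((.543,-.057),(.529,-.338)):
    for Z in(z0,z):
        q=Z["P"].reshape(-1,3); k=q[(q[:,2]>.008)&(abs(q[:,0]-c[0])<.03)&(abs(q[:,1]-c[1])<.045)]; print(c,len(k),np.round(k.mean(0),4),round(k[:,2].max(),4))
now()
```

```text
(0.543, -0.057) 750 [ 0.5479 -0.0553  0.044 ] 0.0705
(0.543, -0.057) 753 [ 0.548  -0.055   0.0439] 0.0696
(0.529, -0.338) 649 [ 0.5331 -0.3403  0.0438] 0.0697
(0.529, -0.338) 646 [ 0.5331 -0.3403  0.0438] 0.0694
t17.12 pos [0.6036 0.1066 0.2587] yaw 85.02 zax [ 2.e-04  8.e-04 -1.e+00] F [0.2 0.1 0.2] M [-0.03 -0.04  0.01] w 0.947 j [ 0.08  0.45 -0.5   1.55  0.23  1.2  -0.55]
```

View pics/t.png

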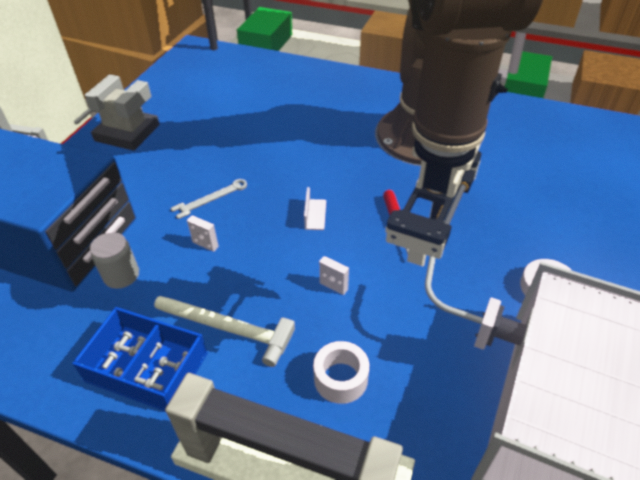

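The other two flanges, at (202,234) and (334,275), haven't moved. The three-hole flange is on the plate at (488,322), and the gripper is clear of everything.

```bash
python3 -c "
from cell import arm
print(arm.sign_off())"
```

```text
the job is handed in; nothing more can be done
None
```

The three-hole flange is on the damper's stud plate, flush and released, and the job was handed in at about 17 s of the 54 s allowed. I gripped it across its width, threaded it over the rod's free end, turned it 80° round the bend and pushed it over the studs. Pressing showed about 11 N at the wrist. I then lowered it about 2 mm onto the studs and let go.

**Last checks:**
- **Seating:** all three stud tips show through the flange. No gap to the plate is visible in the wrist or scene pictures, and depth readings agreed to within about 0.5 mm.
- **Other flanges:** both stand where they were, unchanged to within 0.3 mm.
- **Robot:** the gripper is clear of everything and the wrist force is near zero.

**What failed or disagreed:**
- My first move was refused because its rows left out fields. Nothing moved.
- The damper position from different cameras differed by about 1 mm and its angle by about 0.5°, so I corrected sideways and in heading before the studs.
- The depth reading of the flange's front face suggests it may have shifted about 1 mm in the grip on the way, with no visible effect on the seating.
- In the last top picture the arm hides the plate, so the final check rests on the wrist and scene cameras.

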